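# Close the curing pot's lid evenly

## Task

Take the T-handled socket key from its stand and tighten the pot's four lid nuts (clockwise) evenly: one round in cross order, each nut followed by the one facing it, giving each about an eighth of a turn, then a second round in cross order turning each gently until it stops dead, without forcing it. Turn the nuts only with the key, then stand the key upright back in its stand, let go, and leave the cup, cast and jar where they are.

Things in the scene. Friction and masses are not known exactly. Their poses are not given: they have to be found in the camera images.
- nut_a (a joint): turn of the nut on the +x side of the pot, rad: 0 as first fitted, grows as the nut is tightened (clockwise seen from above); starts between 0 and 0.25. Drags with about 0.05 N m; comes to a dead stop (tight) between 1.37 and 1.7, a place that differs from nut to nut and must be felt. Stays where it is left
- nut_a_top (a point): steel square nut, 22 mm across flats; its upright flats are 12 mm high from the lid; above them it is bevelled to a blunt square tip, 12 mm wide, 18 mm above the lid. The point is on the nut's axis at the top of the flats, 12 mm above the lid; x and y axes are square to the flats and turn with the nut, z is up
- nut_b (a joint): turn of the nut on the +y side of the pot, rad: 0 as first fitted, grows as the nut is tightened (clockwise seen from above); starts between 0 and 0.25. Drags with about 0.05 N m; comes to a dead stop (tight) between 1.37 and 1.7, a place that differs from nut to nut and must be felt. Stays where it is left
- nut_b_top (a point): the same kind of nut, on the +y side of the pot. The point is on the nut's axis at the top of the flats, 12 mm above the lid; x and y axes are square to the flats and turn with the nut, z is up
- nut_c (a joint): turn of the nut on the -x side of the pot, rad: 0 as first fitted, grows as the nut is tightened (clockwise seen from above); starts between 0 and 0.25. Drags with about 0.05 N m; comes to a dead stop (tight) between 1.37 and 1.7, a place that differs from nut to nut and must be felt. Stays where it is left
- nut_c_top (a point): the same kind of nut, on the -x side of the pot. The point is on the nut's axis at the top of the flats, 12 mm above the lid; x and y axes are square to the flats and turn with the nut, z is up
- nut_d (a joint): turn of the nut on the -y side of the pot, rad: 0 as first fitted, grows as the nut is tightened (clockwise seen from above); starts between 0 and 0.25. Drags with about 0.05 N m; comes to a dead stop (tight) between 1.37 and 1.7, a place that differs from nut to nut and must be felt. Stays where it is left
- nut_d_top (a point): the same kind of nut, on the -y side of the pot. The point is on the nut's axis at the top of the flats, 12 mm above the lid; x and y axes are square to the flats and turn with the nut, z is up
- pot: benchtop pressure curing pot, fixed to the bench: white, round, 156 mm across, with a flat aluminium lid whose top is 78 mm above the bench. Four nuts a, b, c, d stand on the lid 48 mm from the centre, at +x, +y, -x, -y of the pot: a and c face each other, b and d face each other. In the middle of the lid a relief valve 26 mm across and 10 mm high. Origin: centre of its underside
- key_grip (a point): centre of the black grip bar of the loose T-handled socket key (150 g, 86 mm high, standing upright in its stand at the start). Bar: 66 mm long along the key's x, 16 mm thick along y, 24 mm high. The nut is over-strained by more than about 0.5 N m on the key; 0.15 N m against the dead stop is ample
- key_mouth (a point): centre of the open lower end of the key's steel socket, 74 mm below key_grip; z up along the key. Socket: 36 mm square outside, with a 26 mm square hole 22 mm deep, its sides along the key's x and y. On a nut it has about 11 degrees of slack each way; fully on, its rim rests on the lid, this point 12 mm below the nut's point
- stand_in (a point): centre of the inner floor, 8 mm above the bench, of the key's stand: a grey round cup fixed to the bench, 62 mm wide inside, with a rim 24 mm above this floor
- cup: clear plastic medicine cup, loose, 48 mm across, 42 mm high; leave it alone. Origin at the centre of its underside
- cast: plaster dental cast, loose, 55 x 60 x 26 mm; leave it alone. Origin at the centre of its underside
- jar: amber glass jar, loose, 40 mm across, 50 mm high; leave it alone. Origin at the centre of its underside
Mind the look-alikes: they are no part of the job. Leave any blue look-alike of the part that bears key_grip alone.

How it is judged:
By the outcome, as a careful person would: the job done as asked, in the order asked, and still so for the second after the job is handed in, with the robot touching nothing.
It also fails if it takes over 72 s, if anything falls off the work surface, if the arm or the gripper's body presses on something with over 40 N, if the wrist force passes 120 N, or if a joint passes its speed limit or range.

## Robot

A 6-joint arm with a two-finger parallel gripper is mounted at the origin on the work surface. World frame = base frame: x ahead of the robot, y to its left, z up, the work surface at z = 0. Lengths are in mm, angles in rad, forces in N, time in s.
With the tool pointing down it reaches from about 350 to 975 mm from the base axis. Payload 17.4 kg.
Tool frame: the origin (TCP) lies midway between the tips of the shut fingers; the grasp point (between the pads) lies pinch_z behind it (pinch_z is the distance from the TCP to the grasp point, in mm); z points along the fingers, y is the line along which they close (so a half turn about z gives the same grasp; the last joint's range is limited). The gripper opens to 85 mm and grips with 20 to 120 N. Pads are 22 mm wide; open, the fingers measure 114 mm over their backs; the gripper's body (76 mm by 85 mm) begins 54 mm behind the grasp point. The pads swing forward as they close: fully open they stand 13 mm farther back than shut.
Start: joints at [-1.191, 0.116, 1.442, -0, 1.584, -0.038], TCP at [273.873, -616.949, 231.303] pointing down, gripper open.
Joint ranges: [-2.83, 2.83], [-0.83, 2.19], [0.07, 2.5], [-1.14, 4.28], [0.01, 3], [-2.97, 2.97]. Speed limits (rad/s): [1.89, 1.89, 2.22, 3.14, 3.14, 3.14].

## Interface

Orientations are given as a rotation vector (axis times angle).
In Python, from workcell import * gives the robot as it stands.
- The arm moves only by the tool carry_out, never from a script. Its argument "motion" is a list of rows, each an object of numbers: "dx", "dy", "dz": the shift along the tool's x, y, z in cm; "rx", "ry", "rz": the turn, a rotation vector about the tool's x, y, z in rad; "gripper": the closure, from -1 (fully open) to 1 (shut). A call has 1 to 12 rows; each row shifts and turns the commanded pose from where the row before left it, along the tool's axes as they then stand; what a row does not reach is not made up. A row lasts 1/8 s, in which the tool goes at most 62.5 mm and 10.7 degrees, less where a joint would pass 70% of its speed; a pose out of reach is approached as far as the arm can. A call with a gripper value outside its range is refused whole. The fingers move at their own pace and stop on an object; "squeeze" is the grip in N (left out, the last holds). Time passes only in rows, so rows that do not move let the fingers close. It gives the time, the measured TCP pose, the force, the opening and the grip force at its end, in the units of the state.
- sense(): the state, without advancing time (a new reading comes with each control period).
- capture(name): name is "scene" or "side" or "wrist"; returns a dict with "frame" (420x560x3 uint8, red, green, blue), "camera_matrix" (3x3 intrinsics, pixels), "extrinsics" (4x4, takes a point from world to camera coordinates). Camera axes: x right, y up, looking along -z (the intrinsics and any distortion apply to the point x, -y, -z); pixel columns grow to the right and rows downward; lengths in mm; the calibration is good to about 2 mm. The wrist camera is an equidistant fisheye: a pixel r from the principal point sees the ray r / f radians off the axis. A picture is of the moment at which its call begins. There is no depth.
- sign_off(): hands the job in; it is judged then, once.
Trained networks look in a picture, given as the dict that the camera call returned (one of the last four; its "shot" number tells which), for a name from the list of things; names that differ only in an ending like _2 or _b are one class to them, and where a whole thing is asked for, a point or a joint stands for the part that bears it (a point fixed in the world has none). Each returns a list of dicts, best first, with "confidence" (0 to 1); they miss things now and then, are a little off and sometimes report something else, mostly with a low value. They report only what shows in the picture. A call takes as long as a camera call. They do not tell look-alikes from the thing itself.
- outline_of(picture, name): "mask" (420x560 bool, what is visible of it).
- place_of(picture, name): "centre" ([x, y, z] in mm, in the coordinates of the camera as it stood for that picture, good to about 4 mm: a listed point, or the origin of a listed thing).
The state is a dict: "time": time; "q": joint angles; "qd": joint speeds; "joint_torque": joint torques, N m; "eef_pos": TCP position; "orientation": TCP orientation; "wrist_force": force on the tool from outside, world axes, zero at the start; "moment": the same for the moment, N m; "opening": opening from 0.0 (shut) to 1.0 (fully open); "grip_force": force on a finger pad.
Only numpy, scipy, OpenCV 4.12 (cv2) and the standard library are available. Lean on these libraries where they do the work, as an engineer would, in place of code of your own. Each camera call takes 0.05 s, during which the arm holds its last target. There are 200 camera calls.

## Working session

There is one attempt and no reset: what is moved stays moved. The work goes in short steps, Python scripts to look and compute and a tool call to move; the robot and the scene stay as the last step left them, time stands still between calls to the robot, and variables do not carry over. Pictures are saved under pics/ and viewed, at most 10 in all, crops included, and the job is handed in when it is done.

Besides the shell and the picture viewer there is one more tool, called after "Call:" by a JSON object that holds its "method" and its "body". carry_out: Moves the arm, as the interface text tells. Its arguments: {"type":"object","properties":{"motion":{"type":"array"},"squeeze":{"type":"number"}},"required":["motion"]}

```bash
ls; mkdir -p pics; cat > h.py <<'E'
from workcell import *
import numpy as np, cv2
from scipy.spatial.transform import Rotation as R
def save(p,n): cv2.imwrite('pics/'+n,p['frame'][:,:,::-1])
def world(p,c):
    E=np.array(p['extrinsics']); return (np.linalg.inv(E)@np.r_[c,1])[:3]
def ray(p,u,v,fish=False):
    K=np.array(p['camera_matrix']);E=np.array(p['extrinsics'])
    x=(u-K[0,2])/K[0,0];y=(v-K[1,2])/K[1,1]
    if fish:
        r=np.hypot(x,y); s=np.sin(r)/r if r>1e-9 else 1
        d=np.array([x*s,-y*s,-np.cos(r)])
    else: d=np.array([x,-y,-1])
    Ri=E[:3,:3].T
    return -Ri@E[:3,3], Ri@d
def onz(p,u,v,z,fish=False):
    o,d=ray(p,u,v,fish); return o+d*(z-o[2])/d[2]
def proj(p,X,fish=False):
    K=np.array(p['camera_matrix']);E=np.array(p['extrinsics'])
    c=E[:3,:3]@np.array(X)+E[:3,3]; x,y,z=c[0],-c[1],-c[2]
    if fish:
        r=np.hypot(x,y);t=np.arctan2(r,z); return K[0,2]+K[0,0]*t*x/r,K[1,2]+K[1,1]*t*y/r
    return K[0,2]+K[0,0]*x/z,K[1,2]+K[1,1]*y/z
E
cat > a.py <<'E'
from h import *
s=sense();print(s)
for cam in('scene','side','wrist'):
    p=capture(cam);save(p,cam+'0.png')
    print(cam,np.round(world(p,[0,0,0])), np.array(p['camera_matrix']).round(1).tolist(),[k for k in p])
    for n in ['nut_a_top','key_grip','key_mouth','stand_in','pot','cup','cast','jar']:
        for r in place_of(p,n)[:5]:
            w=world(p,r['centre']);print(n,round(r['confidence'],2),w.round(1),np.round(proj(p,w,cam=='wrist')))
E
python3 a.py
```

```text
pics
{'time': 0.0, 'q': array([-1.19082701e+00,  1.16497550e-01,  1.44225724e+00, -3.61375541e-05,
        1.58403784e+00, -3.77621555e-02]), 'qd': array([-0.0008884 , -0.00050642,  0.00056025, -0.00025088,  0.00017716,
        0.00056665]), 'joint_torque': array([ 3.03612418e-03, -7.31994939e+01, -6.32490563e+01,  8.23004734e-05,
        6.40314494e-03,  5.74439142e-06]), 'eef_pos': array([ 273.77154995, -616.77134209,  230.55937087]), 'orientation': array([-3.07216498e+00, -6.51165945e-01,  3.76735001e-04]), 'wrist_force': array([-0.05837757,  0.81415753,  0.17973707]), 'moment': array([0.06239726, 0.01677166, 0.03830313]), 'grip_force': 0.0, 'opening': 0.9973200526873225}
scene [1085. -107.  727.] [[418.5, 0.0, 280.2], [0.0, 418.5, 206.9], [0.0, 0.0, 1.0]] ['frame', 'camera_matrix', 'extrinsics', 'shot']
nut_a_top 0.7 [512.1 -98.4  88.5] [220. 177.]
key_grip 0.93 [625.  257.3  71.5] [404. 197.]
key_grip 0.71 [ 465.  -142.5   89.1] [196. 163.]
key_grip 0.58 [574.  136.1  79.1] [339. 185.]
key_mouth 0.92 [573.5 142.8   4.6] [338. 206.]
key_mouth 0.63 [ 506.4 -196.3   92.6] [170. 181
[... 560 characters left out ...]
 0.76 [572.  139.5  82.8] [243. 169.]
key_grip 0.66 [ 510.7 -195.6   89. ] [360. 293.]
key_mouth 0.76 [573.5 142.    8.1] [246. 195.]
key_mouth 0.74 [6.249e+02 2.692e+02 5.000e-01] [228. 160.]
key_mouth 0.25 [573.9 138.7  84.7] [244. 168.]
key_mouth 0.21 [414.5   4.2  -0.7] [227. 283.]
stand_in 0.73 [570.5 137.8   9.8] [246. 196.]
pot 0.65 [ 510.2 -145.6   -1.6] [329. 305.]
cup 0.62 [731.9   1.6   2. ] [346. 194.]
cast 0.6 [4.138e+02 6.300e+00 1.000e-01] [225. 282.]
cast 0.46 [729.2   3.9   3.4] [345. 194.]
jar 0.87 [7.751e+02 1.523e+02 2.000e-01] [309. 155.]
wrist [ 339. -588.  375.] [[325.2, 0.0, 281.4], [0.0, 325.2, 213.2], [0.0, 0.0, 1.0]] ['frame', 'camera_matrix', 'extrinsics', 'shot']
```

View pics/scene0.png

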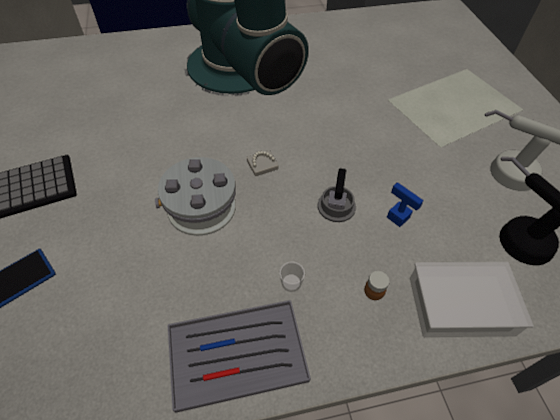

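View pics/side0.png

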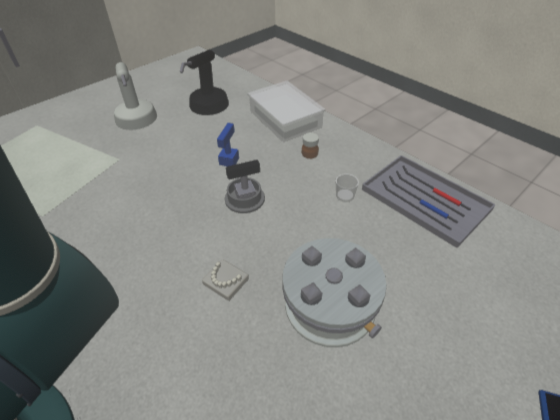

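The scene view shows four nuts on the pot at about (195,165), (172,185), (220,183) and (197,201). The black T-key stands in the grey cup at about (340,185), or (243,172) in the side view.

Things that could be taken for the key:
- Black key in the grey stand at scene (340,185). This is my choice: black grip, standing in the stand.
- Blue T-key at scene (404,198). This is the look-alike.
- Lamp and drill on the right at (530,215). Not the key.

```bash
cat > b.py <<'E'
from h import *
p=capture('scene')
for (u,v) in [(195,165),(172,185),(220,183),(197,201)]: print('nut',onz(p,u,v,93).round(1))
c=p['frame'][140:240,300:440];q=capture('side');d=q['frame'][120:220,190:330]
im=np.vstack([c,d]);cv2.imwrite('pics/crop1.png',cv2.resize(im[:,:,::-1],None,fx=3,fy=3,interpolation=cv2.INTER_CUBIC))
s=sense();M=R.from_rotvec(s['orientation']).as_matrix();print(M.round(3))
E
python3 b.py
```

```text
nut [ 474.3 -144.1   93. ]
nut [ 519.  -193.4   93. ]
nut [ 533.  -100.1   93. ]
nut [ 569.2 -149.1   93. ]
[[ 0.914  0.406  0.   ]
 [ 0.406 -0.914 -0.   ]
 [-0.     0.    -1.   ]]
```

View pics/crop1.png

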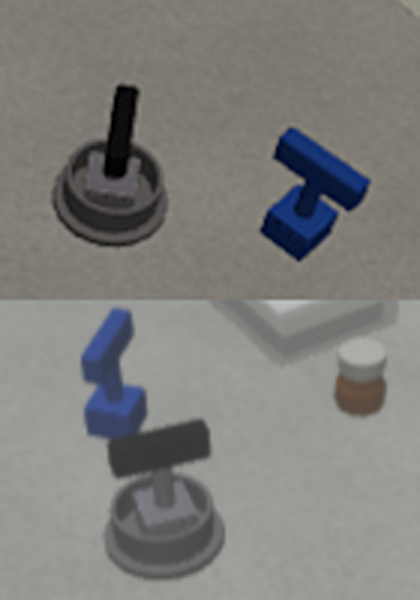

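The crop shows the black key upright in the grey stand, with its bar roughly along world x. The blue one beside it is the look-alike. First I'll move over the pot to look, then on to the key.

```bash
cat >> h.py <<'E'
def state():
    s=sense();M=R.from_rotvec(s['orientation']).as_matrix()
    return s,np.array(s['eef_pos']),np.arctan2(M[1,0],M[0,0])
def plan(target,yaw,n,start=None,yaw0=None):
    "rows (dx,dy,dz cm, rz) for a straight line with tool down"
    s,p,y=state()
    if start is not None:p=np.array(start,float)
    if yaw0 is not None:y=yaw0
    d=(np.array(target)-p)/n/10; dy=(yaw-y)/n
    for i in range(n):
        a=y+dy*i
        print('{"dx":%.2f,"dy":%.2f,"dz":%.2f,"rz":%.3f},'%(d[0]*np.cos(a)+d[1]*np.sin(a),d[0]*np.sin(a)-d[1]*np.cos(a),-d[2],-dy))
E
python3 -c "
from h import *
plan([441,-148,220],0,10)"
```

```text
{"dx":3.43,"dy":-3.61,"dz":0.11,"rz":0.042},
{"dx":3.28,"dy":-3.75,"dz":0.11,"rz":0.042},
{"dx":3.12,"dy":-3.88,"dz":0.11,"rz":0.042},
{"dx":2.95,"dy":-4.01,"dz":0.11,"rz":0.042},
{"dx":2.78,"dy":-4.13,"dz":0.11,"rz":0.042},
{"dx":2.61,"dy":-4.24,"dz":0.11,"rz":0.042},
{"dx":2.43,"dy":-4.35,"dz":0.11,"rz":0.042},
{"dx":2.24,"dy":-4.44,"dz":0.11,"rz":0.042},
{"dx":2.06,"dy":-4.53,"dz":0.11,"rz":0.042},
{"dx":1.87,"dy":-4.62,"dz":0.11,"rz":0.042},
```

Call:
{"method": "carry_out", "body": {"motion": [{"dx": 3.4, "dy": -3.6, "dz": 0.1, "rz": 0.042}, {"dx": 3.3, "dy": -3.75, "dz": 0.1, "rz": 0.042}, {"dx": 3.1, "dy": -3.9, "dz": 0.1, "rz": 0.042}, {"dx": 2.95, "dy": -4.0, "dz": 0.1, "rz": 0.042}, {"dx": 2.8, "dy": -4.1, "dz": 0.1, "rz": 0.042}, {"dx": 2.6, "dy": -4.25, "dz": 0.1, "rz": 0.042}, {"dx": 2.4, "dy": -4.35, "dz": 0.1, "rz": 0.042}, {"dx": 2.25, "dy": -4.45, "dz": 0.1, "rz": 0.042}, {"dx": 2.05, "dy": -4.5, "dz": 0.1, "rz": 0.042}, {"dx": 1.85, "dy": -4.6, "dz": 0.1, "rz": 0.042}, {"dz": 0}]}}

```text
validation failed for argument at $.mo...
```

```bash
cat > c.py <<'E'
from h import *
s,p0,y=state();print(s['time'],p0,y,s['q'])
p=capture('wrist');save(p,'wrist1.png');print(np.array(p['extrinsics']).round(2).tolist())
for n in ['nut_a_top','pot','key_grip','key_mouth','stand_in']:
    for r in place_of(p,n)[:6]:
        w=world(p,r['centre']);print(n,round(r['confidence'],2),w.round(1),np.round(proj(p,w,True)))
plan([530,139,200],0,9)
E
python3 c.py
```

```text
1.45 [ 273.86867356 -616.96994853  231.3373017 ] 0.41778879358819143 [-1.19081470e+00  1.15983572e-01  1.44156285e+00 -7.72097883e-06
  1.58398082e+00 -3.78072706e-02]
[[0.41, -0.91, 0.0, -674.77], [0.88, 0.39, -0.28, 37.58], [0.26, 0.11, 0.96, -379.95], [0.0, 0.0, 0.0, 1.0]]
{"dx":6.01,"dy":-6.52,"dz":0.35,"rz":0.046},
{"dx":5.70,"dy":-6.79,"dz":0.35,"rz":0.046},
{"dx":5.38,"dy":-7.05,"dz":0.35,"rz":0.046},
{"dx":5.05,"dy":-7.29,"dz":0.35,"rz":0.046},
{"dx":4.70,"dy":-7.52,"dz":0.35,"rz":0.046},
{"dx":4.35,"dy":-7.73,"dz":0.35,"rz":0.046},
{"dx":3.98,"dy":-7.92,"dz":0.35,"rz":0.046},
{"dx":3.61,"dy":-8.10,"dz":0.35,"rz":0.046},
{"dx":3.23,"dy":-8.26,"dz":0.35,"rz":0.046},
```

View pics/wrist1.png

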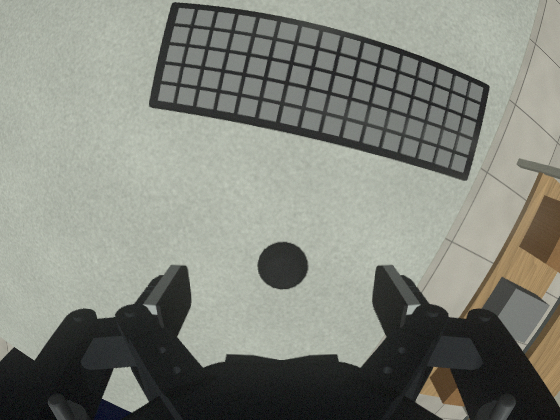

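The wrist view shows the keyboard and the open fingers, because the move was refused. I'll resend it with complete rows.

Call:
{"method": "carry_out", "body": {"motion": [{"dx": 3.4, "dy": -3.6, "dz": 0.1, "rx": 0, "ry": 0, "rz": 0.042, "gripper": -1}, {"dx": 3.3, "dy": -3.75, "dz": 0.1, "rx": 0, "ry": 0, "rz": 0.042, "gripper": -1}, {"dx": 3.1, "dy": -3.9, "dz": 0.1, "rx": 0, "ry": 0, "rz": 0.042, "gripper": -1}, {"dx": 2.95, "dy": -4.0, "dz": 0.1, "rx": 0, "ry": 0, "rz": 0.042, "gripper": -1}, {"dx": 2.8, "dy": -4.1, "dz": 0.1, "rx": 0, "ry": 0, "rz": 0.042, "gripper": -1}, {"dx": 2.6, "dy": -4.25, "dz": 0.1, "rx": 0, "ry": 0, "rz": 0.042, "gripper": -1}, {"dx": 2.4, "dy": -4.35, "dz": 0.1, "rx": 0, "ry": 0, "rz": 0.042, "gripper": -1}, {"dx": 2.25, "dy": -4.45, "dz": 0.1, "rx": 0, "ry": 0, "rz": 0.042, "gripper": -1}, {"dx": 2.05, "dy": -4.5, "dz": 0.1, "rx": 0, "ry": 0, "rz": 0.042, "gripper": -1}, {"dx": 1.85, "dy": -4.6, "dz": 0.1, "rx": 0, "ry": 0, "rz": 0.042, "gripper": -1}]}}

```text
time: 3.0
eef_pos: [441.2, -147.3, 221.5]
orientation: [3.141, -0.006, 0.001]
wrist_force: [0.2, -0.7, 0.5]
opening: 0.999
grip_force: 0.0
```

```bash
sed -i "s/\['nut_a_top','pot','key_grip','key_mouth','stand_in'\]/['nut_a_top','pot']/;s/wrist1/wrist2/" c.py; python3 c.py
```

```text
3.0 [ 441.16693019 -147.27510273  221.54705073] -0.003711533798092422 [-3.77013159e-01 -3.52582119e-01  1.88537634e+00 -6.32568227e-05
  1.60810284e+00  1.19749242e+00]
[[-0.0, -1.0, 0.0, -145.62], [0.96, -0.0, -0.28, -388.83], [0.28, 0.0, 0.96, -495.1], [0.0, 0.0, 0.0, 1.0]]
pot 0.72 [ 509.7 -149.9    1. ] [283. 122.]
{"dx":0.99,"dy":-3.18,"dz":0.24,"rz":0.000},
{"dx":0.99,"dy":-3.18,"dz":0.24,"rz":0.000},
{"dx":0.99,"dy":-3.18,"dz":0.24,"rz":0.000},
{"dx":0.99,"dy":-3.18,"dz":0.24,"rz":0.000},
{"dx":0.99,"dy":-3.18,"dz":0.24,"rz":0.000},
{"dx":0.99,"dy":-3.18,"dz":0.24,"rz":0.000},
{"dx":0.99,"dy":-3.18,"dz":0.24,"rz":0.000},
{"dx":0.99,"dy":-3.18,"dz":0.24,"rz":0.000},
{"dx":0.98,"dy":-3.18,"dz":0.24,"rz":0.000},
```

View pics/wrist2.png

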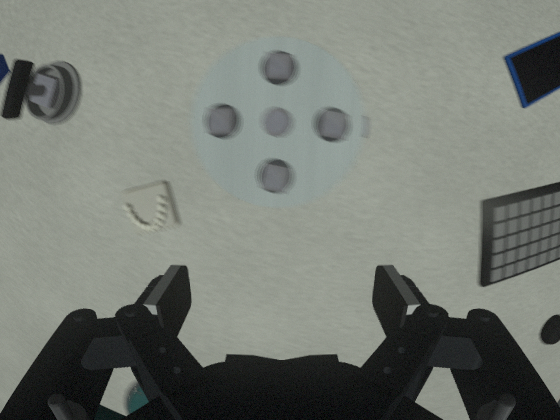

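The wrist view (blurred, the arm was still settling) shows nut a (279,67), b (221,121), c (275,175), d (332,124) and the valve (277,121). I'll retake it for a sharp crop.

```bash
cat > d.py <<'E'
from h import *
p=capture('wrist');np.savez('w3.npz',**{k:np.array(v) for k,v in p.items()})
c=p['frame'][40:205,185:375,::-1]
cv2.imwrite('pics/crop3.png',cv2.resize(c,(760,660)[:2] if 0 else (680,590),interpolation=cv2.INTER_CUBIC))
for n in ['nut_a_top']:
    for r in outline_of(p,n)[:6]:
        m=r['mask'];ys,xs=np.nonzero(m);print(r['confidence'],m.sum(),xs.mean(),ys.mean(),onz(p,xs.mean(),ys.mean(),90,True).round(1))
for u,v in[(279,67),(221,121),(275,175),(332,124)]: print(onz(p,u,v,95,True).round(1))
print(onz(p,277,121,88,True))
E
python3 d.py
```

```text
0.88 972 226.6872427983539 122.31584362139918 [ 511.1 -101.1   90. ]
[ 556.9 -145.3   95. ]
[512.4 -97.1  95. ]
[ 466.1 -141.9   95. ]
[ 509.6 -189.2   95. ]
[ 511.49811117 -143.55230381   88.        ]
```

View pics/crop3.png

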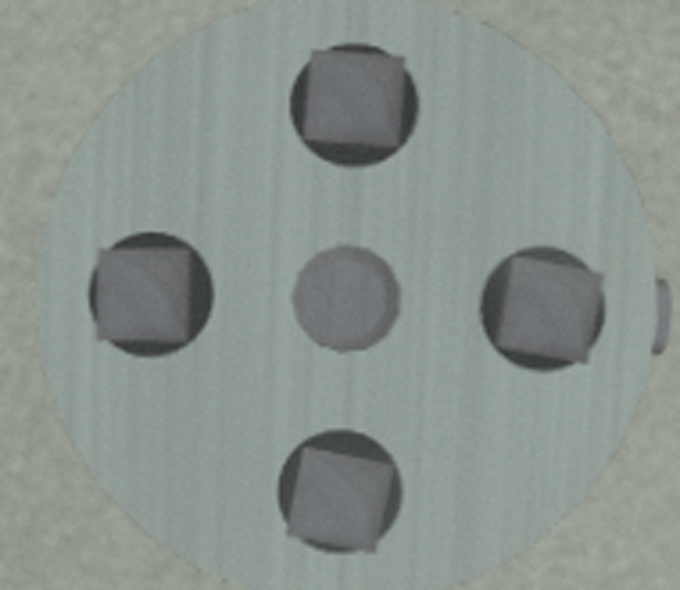

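The crop is sharp: the four square nuts sit on dark discs centred at crop (354,104), (151,294), (340,491) and (543,308), with the valve at (346,298). Nuts c and d are turned about 10° clockwise, a about 5° and b about 0°.

```bash
cat > e.py <<'E'
from h import *
p=dict(np.load('w3.npz'));f=lambda x,y,z:onz(p,185+(x+.5)*190/680-.5,40+(y+.5)*165/590-.5,z,True)
print('valve',f(346,298,87).round(1))
D=[f(*c,78) for c in[(354,104),(151,294),(340,491),(543,308)]]
for d in D:print(d.round(1))
D=np.array(D);print('ctr',D.mean(0),np.linalg.norm(D-D.mean(0),axis=1), np.arctan2(*(D[0]-D[2])[1::-1]),np.arctan2(*(D[1]-D[3])[1::-1])-np.pi/2)
for n,c in dict(a=[(313,50),(404,57),(400,150),(304,139)],b=[(97,250),(188,247),(189,340),(98,340)],c=[(303,447),(392,464),(377,552),(287,535)],d=[(513,255),(603,273),(587,362),(498,346)]).items():
    P=np.array([f(*k,90)[:2] for k in c]);e=np.roll(P,-1,0)-P
    a=np.arctan2(e[:,1],e[:,0]);a=(a+np.pi/4)%(np.pi/2)-np.pi/4
    print(n,P.mean(0).round(1),np.linalg.norm(e,axis=1).round(1),a.round(3),a.mean().round(3))
plan([530,139,200],0,10)
E
python3 e.py
```

```text
valve [ 509.8 -147.2   87. ]
[ 558.1 -149.1   78. ]
[511.4 -99.2  78. ]
[ 461.5 -145.7   78. ]
[ 508.  -195.8   78. ]
ctr [ 509.75238059 -147.45133829   78.        ] [48.37220732 48.26643557 48.31621508 48.34029839] -0.03515760514317696 -0.035621806450894855
a [ 557.5 -149.3] [21.2 22.7 22.4 21.8] [-0.077 -0.041 -0.116 -0.095] -0.083
b [511.5 -99.2] [21.8 22.2 22.  21.7] [-0.004 -0.002 -0.027 -0.009] -0.011
c [ 461.4 -145.7] [21.6 21.9 22.2 21.9] [-0.191 -0.158 -0.192 -0.185] -0.182
d [ 508.  -195.6] [22.  21.8 21.9 22. ] [-0.16  -0.156 -0.151 -0.149] -0.154
{"dx":0.89,"dy":-2.88,"dz":0.21,"rz":-0.000},
{"dx":0.89,"dy":-2.88,"dz":0.21,"rz":-0.000},
{"dx":0.89,"dy":-2.88,"dz":0.21,"rz":-0.000},
{"dx":0.89,"dy":-2.88,"dz":0.21,"rz":-0.000},
{"dx":0.89,"dy":-2.88,"dz":0.21,"rz":-0.000},
{"dx":0.89,"dy":-2.88,"dz":0.21,"rz":-0.000},
{"dx":0.89,"dy":-2.88,"dz":0.21,"rz":-0.000},
{"dx":0.89,"dy":-2.88,"dz":0.21,"rz":-0.000},
{"dx":0.89,"dy":-2.88,"dz":0.21,"rz":-0.000},
{"dx":0.89,"dy":-2.88,"dz":0.21,"rz":-0.000},
```

Call:
{"method": "carry_out", "body": {"motion": [{"dx": 1, "dy": -2.9, "dz": 0.2, "rx": 0, "ry": 0, "rz": 0, "gripper": -1}, {"dx": 1, "dy": -2.9, "dz": 0.2, "rx": 0, "ry": 0, "rz": 0, "gripper": -1}, {"dx": 1, "dy": -2.9, "dz": 0.2, "rx": 0, "ry": 0, "rz": 0, "gripper": -1}, {"dx": 1, "dy": -2.9, "dz": 0.2, "rx": 0, "ry": 0, "rz": 0, "gripper": -1}, {"dx": 1, "dy": -2.9, "dz": 0.2, "rx": 0, "ry": 0, "rz": 0, "gripper": -1}, {"dx": 1, "dy": -2.9, "dz": 0.2, "rx": 0, "ry": 0, "rz": 0, "gripper": -1}, {"dx": 1, "dy": -2.9, "dz": 0.2, "rx": 0, "ry": 0, "rz": 0, "gripper": -1}, {"dx": 1, "dy": -2.9, "dz": 0.2, "rx": 0, "ry": 0, "rz": 0, "gripper": -1}, {"dx": 1, "dy": -2.9, "dz": 0.2, "rx": 0, "ry": 0, "rz": 0, "gripper": -1}, {"dx": 0.6, "dy": -2.5, "dz": 0.2, "rx": 0, "ry": 0, "rz": 0, "gripper": -1}, {"dx": 0, "dy": 0, "dz": 0, "rx": 0, "ry": 0, "rz": 0, "gripper": -1}, {"dx": 0, "dy": 0, "dz": 0, "rx": 0, "ry": 0, "rz": 0, "gripper": -1}]}}

```text
time: 4.75
eef_pos: [537.7, 135.8, 201.3]
orientation: [3.141, -0.005, -0.0]
wrist_force: [0.6, -0.5, -0.4]
opening: 0.997
grip_force: 0.0
```

```bash
cat > f.py <<'E'
from h import *
s,p0,y=state();print(s['time'],p0,y,s['q'])
p=capture('wrist');np.savez('w4.npz',**{k:np.array(v) for k,v in p.items()})
u,v=map(int,proj(p,[573,139,85],True));print(u,v)
v0,u0=max(v-75,0),max(u-95,0)
print(u0,v0)
c=p['frame'][v0:v0+150,u0:u0+190,::-1];cv2.imwrite('pics/crop4.png',cv2.resize(c,None,fx=4,fy=4,interpolation=cv2.INTER_CUBIC))
E
python3 f.py
```

```text
4.75 [537.73089037 135.76205574 201.26263416] -0.0031316540249861327 [ 2.01424404e-01 -1.37839923e-01  1.74188786e+00 -2.20713250e-04
  1.53777169e+00  1.77535967e+00]
276 164
181 89
```

View pics/crop4.png

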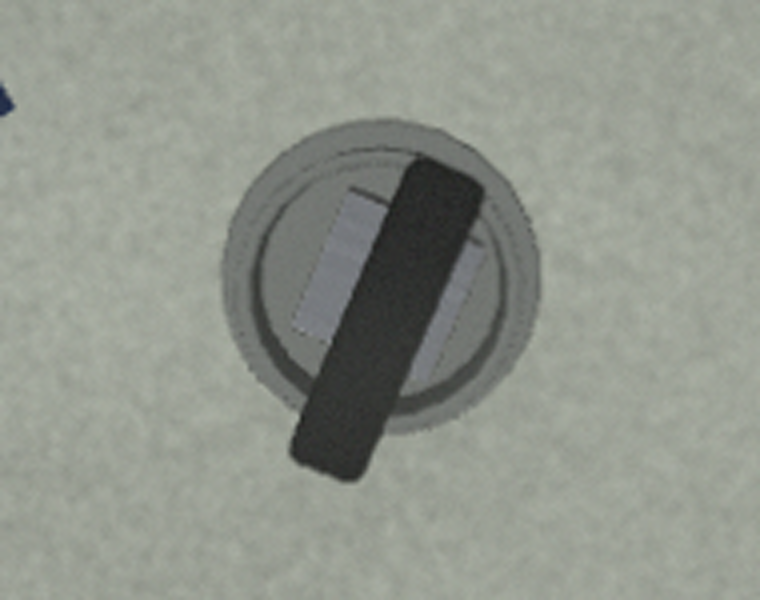

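The crop shows the bar running from (451,173) to (326,468) over the cup, whose outer rim is centred at about (381,277).

```bash
cat > g.py <<'E'
from h import *
p=dict(np.load('w4.npz'));f=lambda x,y,z:onz(p,181+(x+.5)/4-.5,89+(y+.5)/4-.5,z,True)
P=np.array([f(*c,94)[:2] for c in[(418,157),(484,190),(360,482),(292,453)]]);e=np.roll(P,-1,0)-P
print(P.mean(0),np.linalg.norm(e,axis=1).round(1),np.arctan2(e[:,1],e[:,0]).round(3))
print('stand',f(381,277,20),[f(*c,32).round(1) for c in [(381,277),(381,118),(381,435),(222,277),(541,277)]])
E
python3 g.py
```

```text
[570.14943128 138.57096395] [14.2 63.1 14.8 63.7] [-2.037  2.744  1.148 -0.408]
stand [570.55279844 140.87602844  20.        ] [array([572. , 140.7,  32. ]), array([610.4, 140.5,  32. ]), array([532.6, 141. ,  32. ]), array([572.5, 179.3,  32. ]), array([572. , 101.9,  32. ])]
```

```bash
python3 -c "
from h import *
import workcell
print([k for k in dir(workcell) if not k.startswith('_')]); print(getattr(workcell,'pinch_z',None))
plan([570,138.6,201],-0.40,3)"
```

```text
['MotionError', 'capture', 'outline_of', 'pinch_z', 'place_of', 'sense', 'sign_off']
18.700000000000003
{"dx":1.08,"dy":-0.10,"dz":0.01,"rz":0.132},
{"dx":1.05,"dy":-0.24,"dz":0.01,"rz":0.132},
{"dx":1.01,"dy":-0.38,"dz":0.01,"rz":0.132},
```

Call:
{"method": "carry_out", "body": {"motion": [{"dx": 1.1, "dy": -0.1, "dz": 0, "rx": 0, "ry": 0, "rz": 0.132, "gripper": -1}, {"dx": 1.05, "dy": -0.25, "dz": 0, "rx": 0, "ry": 0, "rz": 0.132, "gripper": -1}, {"dx": 1.0, "dy": -0.4, "dz": 3.5, "rx": 0, "ry": 0, "rz": 0.132, "gripper": -1}, {"dx": 0, "dy": 0, "dz": 4.0, "rx": 0, "ry": 0, "rz": 0, "gripper": -0.5}, {"dx": 0, "dy": 0, "dz": 4.0, "rx": 0, "ry": 0, "rz": 0, "gripper": 0}, {"dx": 0, "dy": 0, "dz": 2.3, "rx": 0, "ry": 0, "rz": 0, "gripper": 0}, {"dx": 0, "dy": 0, "dz": 0, "rx": 0, "ry": 0, "rz": 0, "gripper": 0.3}], "squeeze": 40}}

```text
time: 5.68
eef_pos: [569.2, 139.1, 61.9]
orientation: [3.078, -0.623, -0.004]
wrist_force: [0.6, 0.5, 1.1]
opening: 0.349
grip_force: 0.0
```

```bash
python3 -c "
from h import *
s,p,y=state();print(s['time'],p,y,s['wrist_force'],s['moment'],s['opening'],s['grip_force'])"
```

```text
5.675 [569.21311832 139.1220973   61.93304577] -0.39920304339534773 [0.617523   0.52274309 1.08500193] [-0.02507583  0.03745118 -0.03400609] 0.34947352005180976 0.0
```

Call:
{"method": "carry_out", "body": {"motion": [{"dx": 0, "dy": 0, "dz": 0, "rx": 0, "ry": 0, "rz": 0, "gripper": 1}, {"dx": 0, "dy": 0, "dz": 0, "rx": 0, "ry": 0, "rz": 0, "gripper": 1}, {"dx": 0, "dy": 0, "dz": 0, "rx": 0, "ry": 0, "rz": 0, "gripper": 1}, {"dx": 0, "dy": 0, "dz": 0, "rx": 0, "ry": 0, "rz": 0, "gripper": 1}, {"dx": 0, "dy": 0, "dz": 0, "rx": 0, "ry": 0, "rz": 0, "gripper": 1}], "squeeze": 30}}

```text
time: 6.3
eef_pos: [570.6, 140.2, 64.6]
orientation: [-3.079, 0.621, -0.003]
wrist_force: [-0.7, -2.3, 6.9]
opening: 0.181
grip_force: 34.5
```

```bash
cat > st.py <<'E'
from h import *
s,p,y=state();print(s['time'],p.round(2),'yaw %.4f'%y,'F',s['wrist_force'].round(2),'M',s['moment'].round(3),s['opening'],s['grip_force'],'tilt',R.from_rotvec(s['orientation']).as_matrix()[:2,2].round(4))
E
python3 st.py; python3 -c "
from h import *
s,p,y=state();plan([558,-149.2,170],-0.083,8,[p[0],p[1],170])"
```

```text
6.3 [570.58 140.18  64.59] yaw -0.3982 F [-0.73 -2.33  6.91] M [-0.383  0.215 -0.011] 0.18098058977990236 34.52457904815674 tilt [ 0.0017 -0.    ]
{"dx":1.26,"dy":3.40,"dz":-0.00,"rz":-0.039},
{"dx":1.12,"dy":3.44,"dz":-0.00,"rz":-0.039},
{"dx":0.99,"dy":3.48,"dz":-0.00,"rz":-0.039},
{"dx":0.85,"dy":3.52,"dz":-0.00,"rz":-0.039},
{"dx":0.71,"dy":3.55,"dz":-0.00,"rz":-0.039},
{"dx":0.57,"dy":3.58,"dz":-0.00,"rz":-0.039},
{"dx":0.43,"dy":3.60,"dz":-0.00,"rz":-0.039},
{"dx":0.29,"dy":3.61,"dz":-0.00,"rz":-0.039},
```

Call:
{"method": "carry_out", "body": {"motion": [{"dx": 0, "dy": 0, "dz": -2.5, "rx": 0, "ry": 0, "rz": 0, "gripper": 1}, {"dx": 0, "dy": 0, "dz": -4, "rx": 0, "ry": 0, "rz": 0, "gripper": 1}, {"dx": 0, "dy": 0, "dz": -4.5, "rx": 0, "ry": 0, "rz": 0, "gripper": 1}, {"dx": 1.25, "dy": 3.4, "dz": 0, "rx": 0, "ry": 0, "rz": -0.039, "gripper": 1}, {"dx": 1.1, "dy": 3.45, "dz": 0, "rx": 0, "ry": 0, "rz": -0.039, "gripper": 1}, {"dx": 1.0, "dy": 3.5, "dz": 0, "rx": 0, "ry": 0, "rz": -0.039, "gripper": 1}, {"dx": 0.85, "dy": 3.5, "dz": 0, "rx": 0, "ry": 0, "rz": -0.039, "gripper": 1}, {"dx": 0.7, "dy": 3.55, "dz": 0, "rx": 0, "ry": 0, "rz": -0.039, "gripper": 1}, {"dx": 0.6, "dy": 3.6, "dz": 0, "rx": 0, "ry": 0, "rz": -0.039, "gripper": 1}, {"dx": 0.45, "dy": 3.6, "dz": 0, "rx": 0, "ry": 0, "rz": -0.039, "gripper": 1}, {"dx": 0.3, "dy": 3.6, "dz": 0, "rx": 0, "ry": 0, "rz": -0.039, "gripper": 1}, {"dx": 0, "dy": 0, "dz": 0, "rx": 0, "ry": 0, "rz": 0, "gripper": 1}]}}

```text
time: 7.8
eef_pos: [557.1, -151.3, 173.3]
orientation: [3.138, -0.138, -0.0]
wrist_force: [-0.2, 0.3, -1.5]
opening: 0.184
grip_force: 33.3
```

```bash
python3 st.py; cat > k.py <<'E'
from h import *
p=capture('side');q=capture('wrist')
t=state()[1]; u,v=map(int,proj(p,[t[0],t[1],t[2]-15]));print(u,v)
a=cv2.resize(p['frame'][max(v-70,0):max(v-70,0)+140,u-70:u+70],(420,420),interpolation=cv2.INTER_CUBIC)
b=cv2.resize(q['frame'][140:420,190:375],(370,560)); b=cv2.resize(b,(280,420))
cv2.imwrite('pics/crop5.png',np.hstack([a,b])[:,:,::-1])
E
python3 k.py
```

```text
7.8 [ 557.1  -151.27  173.35] yaw -0.0881 F [-0.19  0.3  -1.49] M [0.076 0.032 0.017] 0.1838973630133481 33.31617593765259 tilt [-0.0001 -0.0002]
361 226
```

View pics/crop5.png

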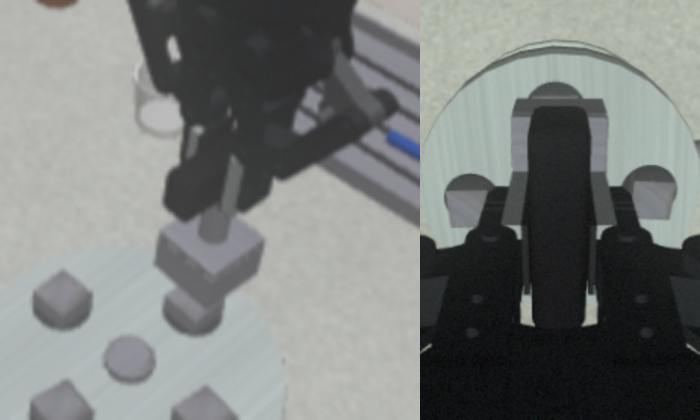

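The key is held upright. In the wrist view (right half) the bar runs from image (281,211) to (282,358), and the socket is close to nut a. The side view agrees.

```bash
cat > k2.py <<'E'
from h import *
q=capture('wrist');s,p,y=state()
for z in (p[2]+18.7+12,):
    A=onz(q,281.2,211.3,z,True);B=onz(q,281.8,358,z,True);print(A,B,np.linalg.norm(A-B))
    m=(A+B)/2-p; print('offset tool x %.1f y %.1f'%(m[0]*np.cos(y)+m[1]*np.sin(y), m[0]*np.sin(y)-m[1]*np.cos(y)))
E
python3 k2.py
```

```text
[ 595.30469664 -152.73033829  204.07985319] [ 526.41249675 -146.92008443  204.07985319] 69.13677932649797
offset tool x 3.6 y 0.6
```

Call:
{"method": "carry_out", "body": {"motion": [{"dx": -0.05, "dy": -0.25, "dz": 1.0, "rx": 0, "ry": 0, "rz": 0, "gripper": 1}, {"dx": 0, "dy": 0, "dz": 1.0, "rx": 0, "ry": 0, "rz": 0, "gripper": 1}, {"dx": 0, "dy": 0, "dz": 0.5, "rx": 0, "ry": 0, "rz": 0, "gripper": 1}, {"dx": 0, "dy": 0, "dz": 0.5, "rx": 0, "ry": 0, "rz": 0, "gripper": 1}, {"dx": 0, "dy": 0, "dz": 0.3, "rx": 0, "ry": 0, "rz": 0, "gripper": 1}, {"dx": 0, "dy": 0, "dz": 0.3, "rx": 0, "ry": 0, "rz": 0, "gripper": 1}, {"dx": 0, "dy": 0, "dz": 0, "rx": 0, "ry": 0, "rz": 0, "gripper": 1}]}}

```text
time: 8.82
eef_pos: [557.0, -146.9, 137.2]
orientation: [-3.139, 0.135, 0.0]
wrist_force: [-0.5, 0.5, -1.1]
opening: 0.183
grip_force: 33.3
```

```bash
python3 st.py
```

```text
8.825 [ 557.05 -146.92  137.16] yaw -0.0863 F [-0.49  0.53 -1.11] M [ 0.01  -0.02   0.053] 0.1826830232730071 33.31377983093262 tilt [-0.0001  0.    ]
```

Call:
{"method": "carry_out", "body": {"motion": [{"dx": 0, "dy": 0.15, "dz": 0, "rx": 0, "ry": 0, "rz": 0.1, "gripper": 1}, {"dx": 0, "dy": 0, "dz": 0, "rx": 0, "ry": 0, "rz": 0.15, "gripper": 1}, {"dx": 0, "dy": 0, "dz": 0, "rx": 0, "ry": 0, "rz": 0.15, "gripper": 1}, {"dx": 0, "dy": 0, "dz": 0, "rx": 0, "ry": 0, "rz": 0.15, "gripper": 1}, {"dx": 0, "dy": 0, "dz": 0, "rx": 0, "ry": 0, "rz": 0.15, "gripper": 1}, {"dx": 0, "dy": 0, "dz": 0, "rx": 0, "ry": 0, "rz": 0.15, "gripper": 1}, {"dx": 0, "dy": 0, "dz": 0, "rx": 0, "ry": 0, "rz": 0.13, "gripper": 1}, {"dx": 0, "dy": 0, "dz": 0, "rx": 0, "ry": 0, "rz": 0, "gripper": 1}]}}

```text
time: 9.82
eef_pos: [557.5, -148.3, 137.7]
orientation: [-2.705, 1.596, -0.002]
wrist_force: [5.3, 1.0, -2.2]
opening: 0.183
grip_force: 33.2
```

```bash
python3 st.py
```

```text
9.825 [ 557.51 -148.28  137.69] yaw -1.0661 F [ 5.28  1.02 -2.18] M [ 0.279 -1.164  0.041] 0.18307220510384387 33.22378098964691 tilt [0.0016 0.0001]
```

```bash
python3 -c "
from h import *
s,p,y=state();plan([460.2,-144.5,163],-0.182,5,[p[0],p[1],163],y+.15)"
```

```text
{"dx":-1.25,"dy":1.50,"dz":-0.00,"rz":-0.147},
{"dx":-1.45,"dy":1.30,"dz":-0.00,"rz":-0.147},
{"dx":-1.63,"dy":1.07,"dz":-0.00,"rz":-0.147},
{"dx":-1.76,"dy":0.82,"dz":-0.00,"rz":-0.147},
{"dx":-1.87,"dy":0.56,"dz":-0.00,"rz":-0.147},
```

Call:
{"method": "carry_out", "body": {"motion": [{"dx": 0, "dy": 0, "dz": 0, "rx": 0, "ry": 0, "rz": -0.15, "gripper": 1}, {"dx": 0, "dy": 0, "dz": -2.6, "rx": 0, "ry": 0, "rz": 0, "gripper": 1}, {"dx": -1.25, "dy": 1.5, "dz": 0, "rx": 0, "ry": 0, "rz": -0.147, "gripper": 1}, {"dx": -1.45, "dy": 1.3, "dz": 0, "rx": 0, "ry": 0, "rz": -0.147, "gripper": 1}, {"dx": -1.65, "dy": 1.05, "dz": 0, "rx": 0, "ry": 0, "rz": -0.147, "gripper": 1}, {"dx": -1.75, "dy": 0.8, "dz": 0, "rx": 0, "ry": 0, "rz": -0.147, "gripper": 1}, {"dx": -1.85, "dy": 0.55, "dz": 0, "rx": 0, "ry": 0, "rz": -0.147, "gripper": 1}, {"dx": 0, "dy": 0, "dz": 0, "rx": 0, "ry": 0, "rz": 0, "gripper": 1}, {"dx": 0, "dy": 0, "dz": 0.6, "rx": 0, "ry": 0, "rz": 0, "gripper": 1}]}}

```text
time: 10.95
eef_pos: [460.5, -144.3, 157.6]
orientation: [3.128, -0.287, 0.002]
wrist_force: [-0.0, -0.0, -1.8]
opening: 0.179
grip_force: 33.3
```

```bash
python3 st.py
```

```text
10.95 [ 460.51 -144.29  157.65] yaw -0.1828 F [-0.02 -0.   -1.82] M [-0.028 -0.026 -0.037] 0.17872132501264879 33.25532376766205 tilt [ 0.0011 -0.0004]
```

Call:
{"method": "carry_out", "body": {"motion": [{"dx": 0, "dy": 0, "dz": 0.7, "rx": 0, "ry": 0, "rz": 0, "gripper": 1}, {"dx": 0, "dy": 0, "dz": 0.7, "rx": 0, "ry": 0, "rz": 0, "gripper": 1}, {"dx": 0, "dy": 0, "dz": 0.6, "rx": 0, "ry": 0, "rz": 0, "gripper": 1}, {"dx": 0, "dy": 0, "dz": 0, "rx": 0, "ry": 0, "rz": 0.1, "gripper": 1}, {"dx": 0, "dy": 0, "dz": 0, "rx": 0, "ry": 0, "rz": 0.15, "gripper": 1}, {"dx": 0, "dy": 0, "dz": 0, "rx": 0, "ry": 0, "rz": 0.15, "gripper": 1}, {"dx": 0, "dy": 0, "dz": 0, "rx": 0, "ry": 0, "rz": 0.15, "gripper": 1}, {"dx": 0, "dy": 0, "dz": 0, "rx": 0, "ry": 0, "rz": 0.15, "gripper": 1}, {"dx": 0, "dy": 0, "dz": 0, "rx": 0, "ry": 0, "rz": 0.15, "gripper": 1}, {"dx": 0, "dy": 0, "dz": 0, "rx": 0, "ry": 0, "rz": 0.135, "gripper": 1}, {"dx": 0, "dy": 0, "dz": 0, "rx": 0, "ry": 0, "rz": 0, "gripper": 1}]}}

```text
time: 12.32
eef_pos: [460.4, -144.1, 137.2]
orientation: [-2.622, 1.73, -0.001]
wrist_force: [4.8, -0.5, -1.7]
opening: 0.181
grip_force: 33.3
```

```bash
python3 st.py;  python3 -c "
from h import *
s,p,y=state();plan([510.3,-98,163],-0.02,5,[p[0],p[1],163],y+.15)"
```

```text
12.325 [ 460.37 -144.09  137.19] yaw -1.1663 F [ 4.83 -0.53 -1.73] M [-0.061 -1.161  0.005] 0.18119377425064948 33.26345443725586 tilt [0.0009 0.    ]
{"dx":-0.26,"dy":-1.33,"dz":-0.00,"rz":-0.199},
{"dx":0.01,"dy":-1.36,"dz":-0.00,"rz":-0.199},
{"dx":0.28,"dy":-1.33,"dz":-0.00,"rz":-0.199},
{"dx":0.54,"dy":-1.25,"dz":-0.00,"rz":-0.199},
{"dx":0.77,"dy":-1.12,"dz":-0.00,"rz":-0.199},
```

Call:
{"method": "carry_out", "body": {"motion": [{"dx": 0, "dy": 0, "dz": 0, "rx": 0, "ry": 0, "rz": -0.15, "gripper": 1}, {"dx": 0, "dy": 0, "dz": -2.6, "rx": 0, "ry": 0, "rz": 0, "gripper": 1}, {"dx": -0.2, "dy": -1.1, "dz": 0, "rx": 0, "ry": 0, "rz": -0.166, "gripper": 1}, {"dx": 0, "dy": -1.15, "dz": 0, "rx": 0, "ry": 0, "rz": -0.166, "gripper": 1}, {"dx": 0.15, "dy": -1.15, "dz": 0, "rx": 0, "ry": 0, "rz": -0.166, "gripper": 1}, {"dx": 0.35, "dy": -1.1, "dz": 0, "rx": 0, "ry": 0, "rz": -0.166, "gripper": 1}, {"dx": 0.5, "dy": -1.0, "dz": 0, "rx": 0, "ry": 0, "rz": -0.166, "gripper": 1}, {"dx": 0.7, "dy": -0.9, "dz": 0, "rx": 0, "ry": 0, "rz": -0.166, "gripper": 1}, {"dx": 0, "dy": 0, "dz": 0, "rx": 0, "ry": 0, "rz": 0, "gripper": 1}, {"dx": 0, "dy": 0, "dz": 0.5, "rx": 0, "ry": 0, "rz": 0, "gripper": 1}]}}

```text
time: 13.58
eef_pos: [510.3, -98.3, 158.2]
orientation: [3.141, -0.036, -0.0]
wrist_force: [0.5, -1.5, -1.3]
opening: 0.183
grip_force: 33.2
```

```bash
python3 st.py; cat > l.py <<'E'
import sys
from h import *
q=capture('wrist'); np.savez('w6.npz',**{k:np.array(v) for k,v in q.items()})
cv2.imwrite('pics/'+sys.argv[1],cv2.resize(q['frame'][130:400,150:410],(720,748*720//720),interpolation=cv2.INTER_CUBIC)[:600,:,::-1])
E
python3 l.py crop6.png
```

```text
13.575 [510.31 -98.28 158.2 ] yaw -0.0228 F [ 0.46 -1.47 -1.3 ] M [ 0.034  0.011 -0.   ] 0.18261597985285918 33.23827028274536 tilt [-0.0001 -0.0002]
```

View pics/crop6.png

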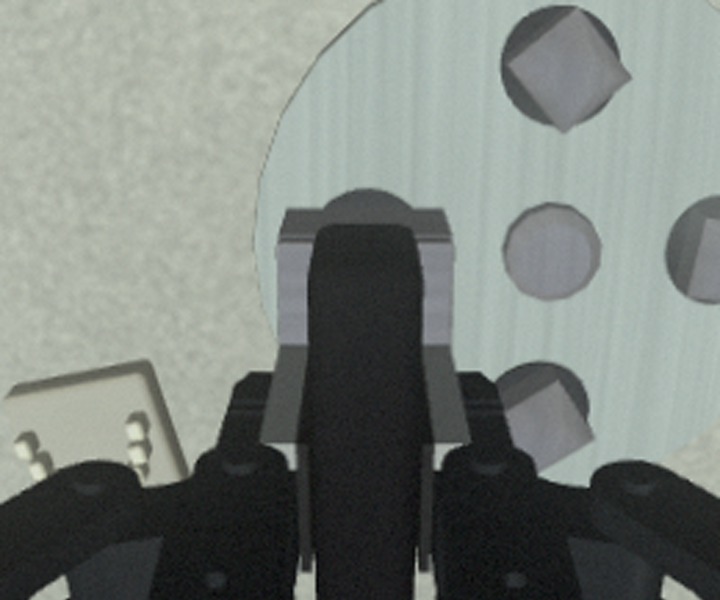

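Nut a, at crop (570,70), now sits about 48° round, so the eighth turn took. Nut c at (545,420) has turned too, and the socket is centred over nut b. Next I'll measure a, and turn b.

Call:
{"method": "carry_out", "body": {"motion": [{"dx": 0.05, "dy": 0, "dz": 0.7, "rx": 0, "ry": 0, "rz": 0, "gripper": 1}, {"dx": 0, "dy": 0, "dz": 0.7, "rx": 0, "ry": 0, "rz": 0, "gripper": 1}, {"dx": 0, "dy": 0, "dz": 0.7, "rx": 0, "ry": 0, "rz": 0, "gripper": 1}, {"dx": 0, "dy": 0, "dz": 0, "rx": 0, "ry": 0, "rz": 0.1, "gripper": 1}, {"dx": 0, "dy": 0, "dz": 0, "rx": 0, "ry": 0, "rz": 0.15, "gripper": 1}, {"dx": 0, "dy": 0, "dz": 0, "rx": 0, "ry": 0, "rz": 0.15, "gripper": 1}, {"dx": 0, "dy": 0, "dz": 0, "rx": 0, "ry": 0, "rz": 0.15, "gripper": 1}, {"dx": 0, "dy": 0, "dz": 0, "rx": 0, "ry": 0, "rz": 0.15, "gripper": 1}, {"dx": 0, "dy": -0.05, "dz": 0, "rx": 0, "ry": 0, "rz": 0.15, "gripper": 1}, {"dx": 0, "dy": -0.05, "dz": 0, "rx": 0, "ry": 0, "rz": 0.13, "gripper": 1}, {"dx": 0, "dy": 0, "dz": 0, "rx": 0, "ry": 0, "rz": 0, "gripper": 1}]}}

```text
time: 15.0
eef_pos: [511.8, -97.7, 137.1]
orientation: [2.757, -1.506, 0.001]
wrist_force: [2.2, -4.1, -1.5]
opening: 0.182
grip_force: 33.2
```

```bash
python3 st.py;  python3 -c "
from h import *
q=dict(np.load('w6.npz'))
P=np.array([onz(q,150+x/2.769,130+y/2.77,90,True)[:2] for x,y in [(575,8),(632,78),(565,133),(508,68)]]);e=np.roll(P,-1,0)-P
print(P.mean(0),np.linalg.norm(e,axis=1),np.arctan2(e[:,1],e[:,0])%(np.pi/2)-np.pi/2)
s,p,y=state();plan([507.3,-194.3,163],-0.155,5,[p[0],p[1],163],y+.15)"
```

```text
15.0 [511.76 -97.7  137.12] yaw -0.9998 F [ 2.24 -4.06 -1.47] M [-0.851 -0.18   0.022] 0.18224914874922962 33.22814762592316 tilt [ 0.0001 -0.0007]
[ 557.09491798 -149.17721023] [22.30663109 21.50020209 21.36421373 21.79052486] [-0.85459633 -0.88742471 -0.8405257  -0.84363528]
{"dx":1.39,"dy":1.34,"dz":-0.00,"rz":-0.139},
{"dx":1.19,"dy":1.52,"dz":-0.00,"rz":-0.139},
{"dx":0.97,"dy":1.67,"dz":-0.00,"rz":-0.139},
{"dx":0.73,"dy":1.79,"dz":-0.00,"rz":-0.139},
{"dx":0.47,"dy":1.88,"dz":-0.00,"rz":-0.139},
```

Call:
{"method": "carry_out", "body": {"motion": [{"dx": 0, "dy": 0, "dz": 0, "rx": 0, "ry": 0, "rz": -0.15, "gripper": 1}, {"dx": 0, "dy": 0, "dz": -2.6, "rx": 0, "ry": 0, "rz": 0, "gripper": 1}, {"dx": 1.4, "dy": 1.35, "dz": 0, "rx": 0, "ry": 0, "rz": -0.139, "gripper": 1}, {"dx": 1.2, "dy": 1.5, "dz": 0, "rx": 0, "ry": 0, "rz": -0.139, "gripper": 1}, {"dx": 0.95, "dy": 1.65, "dz": 0, "rx": 0, "ry": 0, "rz": -0.139, "gripper": 1}, {"dx": 0.75, "dy": 1.8, "dz": 0, "rx": 0, "ry": 0, "rz": -0.139, "gripper": 1}, {"dx": 0.45, "dy": 1.9, "dz": 0, "rx": 0, "ry": 0, "rz": -0.139, "gripper": 1}, {"dx": 0, "dy": 0, "dz": 0, "rx": 0, "ry": 0, "rz": 0, "gripper": 1}, {"dx": 0, "dy": 0, "dz": 0.5, "rx": 0, "ry": 0, "rz": 0, "gripper": 1}]}}

```text
time: 16.12
eef_pos: [507.3, -193.5, 158.2]
orientation: [-3.132, 0.245, -0.0]
wrist_force: [1.1, 0.8, -0.6]
opening: 0.18
grip_force: 33.2
```

```bash
python3 st.py
```

```text
16.125 [ 507.31 -193.55  158.23] yaw -0.1564 F [ 1.06  0.78 -0.56] M [ 0.003 -0.037  0.005] 0.18048536608496935 33.238080739974976 tilt [0.0003 0.0003]
```

Call:
{"method": "carry_out", "body": {"motion": [{"dx": 0, "dy": 0.1, "dz": 0.7, "rx": 0, "ry": 0, "rz": 0, "gripper": 1}, {"dx": 0, "dy": 0, "dz": 0.7, "rx": 0, "ry": 0, "rz": 0, "gripper": 1}, {"dx": 0, "dy": 0, "dz": 0.7, "rx": 0, "ry": 0, "rz": 0, "gripper": 1}, {"dx": 0, "dy": 0, "dz": 0, "rx": 0, "ry": 0, "rz": 0.1, "gripper": 1}, {"dx": 0, "dy": 0, "dz": 0, "rx": 0, "ry": 0, "rz": 0.15, "gripper": 1}, {"dx": 0, "dy": 0, "dz": 0, "rx": 0, "ry": 0, "rz": 0.15, "gripper": 1}, {"dx": 0, "dy": 0, "dz": 0, "rx": 0, "ry": 0, "rz": 0.15, "gripper": 1}, {"dx": 0, "dy": 0, "dz": 0, "rx": 0, "ry": 0, "rz": 0.15, "gripper": 1}, {"dx": 0, "dy": 0, "dz": 0, "rx": 0, "ry": 0, "rz": 0.15, "gripper": 1}, {"dx": 0, "dy": 0, "dz": 0, "rx": 0, "ry": 0, "rz": 0.135, "gripper": 1}, {"dx": 0, "dy": 0, "dz": 0, "rx": 0, "ry": 0, "rz": 0, "gripper": 1}]}}

```text
time: 17.5
eef_pos: [507.6, -194.6, 137.0]
orientation: [-2.642, 1.698, -0.001]
wrist_force: [4.2, 0.8, -3.5]
opening: 0.183
grip_force: 33.2
```

```bash
python3 st.py
```

```text
17.5 [ 507.57 -194.56  137.  ] yaw -1.1422 F [ 4.16  0.84 -3.51] M [ 0.401 -1.108  0.038] 0.18294482517335847 33.19081664085388 tilt [0.0012 0.0005]
```

```bash
python3 -c "
from h import *
s,p,y=state();plan([556,-149,163],0.69,10,[p[0],p[1],163],y+.15)"
```

```text
{"dx":-0.12,"dy":-0.65,"dz":-0.00,"rz":-0.168},
{"dx":-0.01,"dy":-0.66,"dz":-0.00,"rz":-0.168},
{"dx":0.11,"dy":-0.66,"dz":-0.00,"rz":-0.168},
{"dx":0.21,"dy":-0.63,"dz":-0.00,"rz":-0.168},
{"dx":0.32,"dy":-0.58,"dz":-0.00,"rz":-0.168},
{"dx":0.41,"dy":-0.52,"dz":-0.00,"rz":-0.168},
{"dx":0.49,"dy":-0.45,"dz":-0.00,"rz":-0.168},
{"dx":0.56,"dy":-0.36,"dz":-0.00,"rz":-0.168},
{"dx":0.61,"dy":-0.26,"dz":-0.00,"rz":-0.168},
{"dx":0.65,"dy":-0.15,"dz":-0.00,"rz":-0.168},
```

Call:
{"method": "carry_out", "body": {"motion": [{"dx": 0, "dy": 0, "dz": 0, "rx": 0, "ry": 0, "rz": -0.15, "gripper": 1}, {"dx": 0, "dy": 0, "dz": -2.6, "rx": 0, "ry": 0, "rz": 0, "gripper": 1}, {"dx": -0.1, "dy": -0.65, "dz": 0, "rx": 0, "ry": 0, "rz": -0.168, "gripper": 1}, {"dx": 0, "dy": -0.65, "dz": 0, "rx": 0, "ry": 0, "rz": -0.168, "gripper": 1}, {"dx": 0.1, "dy": -0.65, "dz": 0, "rx": 0, "ry": 0, "rz": -0.168, "gripper": 1}, {"dx": 0.2, "dy": -0.65, "dz": 0, "rx": 0, "ry": 0, "rz": -0.168, "gripper": 1}, {"dx": 0.3, "dy": -0.6, "dz": 0, "rx": 0, "ry": 0, "rz": -0.168, "gripper": 1}, {"dx": 0.4, "dy": -0.5, "dz": 0, "rx": 0, "ry": 0, "rz": -0.168, "gripper": 1}, {"dx": 0.5, "dy": -0.45, "dz": 0, "rx": 0, "ry": 0, "rz": -0.168, "gripper": 1}, {"dx": 0.55, "dy": -0.35, "dz": 0, "rx": 0, "ry": 0, "rz": -0.168, "gripper": 1}, {"dx": 0.6, "dy": -0.25, "dz": 0, "rx": 0, "ry": 0, "rz": -0.168, "gripper": 1}, {"dx": 0.65, "dy": -0.15, "dz": 0, "rx": 0, "ry": 0, "rz": -0.168, "gripper": 1}]}}

```text
time: 19.0
eef_pos: [555.1, -149.4, 162.9]
orientation: [-2.953, -1.07, 0.0]
wrist_force: [-0.3, 0.7, -1.5]
opening: 0.186
grip_force: 33.3
```

```bash
python3 st.py
```

```text
19.0 [ 555.12 -149.42  162.91] yaw 0.6954 F [-0.27  0.72 -1.5 ] M [ 0.025 -0.044  0.035] 0.1855224385035693 33.267552852630615 tilt [-0.0002  0.0001]
```

Call:
{"method": "carry_out", "body": {"motion": [{"dx": 0.1, "dy": 0.05, "dz": 0.6, "rx": 0, "ry": 0, "rz": 0, "gripper": 1}, {"dx": 0, "dy": 0, "dz": 0.7, "rx": 0, "ry": 0, "rz": 0, "gripper": 1}, {"dx": 0, "dy": 0, "dz": 0.7, "rx": 0, "ry": 0, "rz": 0, "gripper": 1}, {"dx": 0, "dy": 0, "dz": 0.6, "rx": 0, "ry": 0, "rz": 0, "gripper": 1}, {"dx": 0, "dy": 0, "dz": 0, "rx": 0, "ry": 0, "rz": 0.13, "gripper": 1}, {"dx": 0, "dy": 0, "dz": 0, "rx": 0, "ry": 0, "rz": 0.13, "gripper": 1}, {"dx": 0, "dy": 0, "dz": 0, "rx": 0, "ry": 0, "rz": 0.13, "gripper": 1}, {"dx": 0, "dy": 0, "dz": 0, "rx": 0, "ry": 0, "rz": 0.13, "gripper": 1}, {"dx": 0, "dy": 0, "dz": 0, "rx": 0, "ry": 0, "rz": 0.08, "gripper": 1}, {"dx": 0, "dy": 0, "dz": 0, "rx": 0, "ry": 0, "rz": 0.03, "gripper": 1}, {"dx": 0, "dy": 0, "dz": 0, "rx": 0, "ry": 0, "rz": 0, "gripper": 1}], "squeeze": 20}}

```text
time: 20.38
eef_pos: [556.2, -149.4, 137.2]
orientation: [-3.14, -0.095, -0.001]
wrist_force: [3.5, 1.7, -3.0]
opening: 0.18
grip_force: 33.1
```

```bash
python3 st.py
```

```text
20.375 [ 556.21 -149.4   137.21] yaw 0.0605 F [ 3.48  1.73 -3.  ] M [ 0.364 -0.807  0.114] 0.18034548935749936 33.11632812023163 tilt [0.0003 0.0001]
```

Call:
{"method": "carry_out", "body": {"motion": [{"dx": 0, "dy": 0, "dz": 0, "rx": 0, "ry": 0, "rz": 0.02, "gripper": 1}, {"dx": 0, "dy": 0, "dz": 0, "rx": 0, "ry": 0, "rz": 0.02, "gripper": 1}, {"dx": 0, "dy": 0, "dz": 0, "rx": 0, "ry": 0, "rz": 0.0, "gripper": 1}], "squeeze": 20}}

```text
time: 20.75
eef_pos: [556.1, -149.4, 137.3]
orientation: [3.141, 0.031, -0.0]
wrist_force: [2.5, 1.1, -3.4]
opening: 0.177
grip_force: 33.0
```

```bash
python3 st.py; python3 -c "
from h import *
print([sense()['moment'].round(3)[2] for i in range(5)])"
```

```text
20.75 [ 556.1  -149.43  137.25] yaw 0.0196 F [ 2.45  1.12 -3.38] M [ 0.318 -0.787  0.046] 0.17694548657566417 33.02176058292389 tilt [-0.     -0.0001]
[np.float64(0.046), np.float64(0.046), np.float64(0.046), np.float64(0.046), np.float64(0.046)]
```

```bash
cat > m.py <<'E'
from h import *
L=[]
for i in range(3):
    s,p,y=state();L.append(np.r_[s['moment'][2],s['wrist_force'],y])
    if i<2:capture('side')
print(s['time'],'Mz',[round(a[0],3) for a in L],'F',np.mean(L,0)[1:4].round(2),'yaw',[round(a[4],4) for a in L],p.round(2),s['grip_force'],s['opening'])
E
echo
```

Call:
{"method": "carry_out", "body": {"motion": [{"dx": 0, "dy": 0, "dz": 0, "rx": 0, "ry": 0, "rz": 0.02, "gripper": 1}, {"dx": 0, "dy": 0, "dz": 0, "rx": 0, "ry": 0, "rz": 0.02, "gripper": 1}, {"dx": 0, "dy": 0, "dz": 0, "rx": 0, "ry": 0, "rz": 0.0, "gripper": 1}]}}

```text
time: 21.12
eef_pos: [556.1, -149.4, 137.3]
orientation: [3.141, -0.032, -0.0]
wrist_force: [2.3, 2.0, -2.6]
opening: 0.182
grip_force: 33.1
```

```bash
python3 m.py
```

```text
21.225 Mz [np.float64(0.124), np.float64(0.072), np.float64(0.053)] F [ 2.72  1.29 -2.2 ] yaw [np.float64(-0.0206), np.float64(-0.0202), np.float64(-0.0201)] [ 556.11 -149.45  137.35] 33.170873522758484 0.18156693338202345
```

Call:
{"method": "carry_out", "body": {"motion": [{"dx": 0, "dy": 0, "dz": 0, "rx": 0, "ry": 0, "rz": 0.02, "gripper": 1}, {"dx": 0, "dy": 0, "dz": 0, "rx": 0, "ry": 0, "rz": 0.025, "gripper": 1}, {"dx": 0, "dy": 0, "dz": 0, "rx": 0, "ry": 0, "rz": 0.0, "gripper": 1}]}}

```text
time: 21.6
eef_pos: [556.1, -149.5, 137.4]
orientation: [3.14, -0.103, 0.0]
wrist_force: [3.3, 1.5, -1.9]
opening: 0.183
grip_force: 33.2
```

```bash
python3 m.py
```

```text
21.7 Mz [np.float64(0.08), np.float64(0.035), np.float64(0.07)] F [ 3.18  1.34 -1.55] yaw [np.float64(-0.0659), np.float64(-0.0653), np.float64(-0.0651)] [ 556.12 -149.46  137.36] 33.273276686668396 0.1828917388820896
```

Call:
{"method": "carry_out", "body": {"motion": [{"dx": 0, "dy": 0, "dz": 0, "rx": 0, "ry": 0, "rz": 0.025, "gripper": 1}, {"dx": 0, "dy": 0, "dz": 0, "rx": 0, "ry": 0, "rz": 0.025, "gripper": 1}, {"dx": 0, "dy": 0, "dz": 0, "rx": 0, "ry": 0, "rz": 0.0, "gripper": 1}]}}

```text
time: 22.08
eef_pos: [556.1, -149.4, 137.4]
orientation: [3.136, -0.182, 0.0]
wrist_force: [4.0, 0.8, -1.8]
opening: 0.176
grip_force: 33.3
```

```bash
python3 m.py
```

```text
22.175 Mz [np.float64(0.095), np.float64(0.099), np.float64(0.052)] F [ 3.23  1.23 -1.48] yaw [np.float64(-0.1158), np.float64(-0.1153), np.float64(-0.1151)] [ 556.09 -149.43  137.3 ] 33.30463349819183 0.1804243477413955
```

Call:
{"method": "carry_out", "body": {"motion": [{"dx": 0, "dy": 0, "dz": 0, "rx": 0, "ry": 0, "rz": 0.025, "gripper": 1}, {"dx": 0, "dy": 0, "dz": 0, "rx": 0, "ry": 0, "rz": 0.025, "gripper": 1}, {"dx": 0, "dy": 0, "dz": 0, "rx": 0, "ry": 0, "rz": 0.0, "gripper": 1}]}}

```text
time: 22.55
eef_pos: [556.1, -149.4, 137.3]
orientation: [3.131, -0.26, 0.0]
wrist_force: [3.4, 0.1, -1.5]
opening: 0.185
grip_force: 33.3
```

```bash
python3 m.py
```

```text
22.65 Mz [np.float64(0.071), np.float64(0.13), np.float64(0.029)] F [ 3.58  0.45 -1.43] yaw [np.float64(-0.1658), np.float64(-0.1652), np.float64(-0.165)] [ 556.09 -149.43  137.29] 33.28716516494751 0.18212082936222018
```

Call:
{"method": "carry_out", "body": {"motion": [{"dx": 0, "dy": 0, "dz": 0, "rx": 0, "ry": 0, "rz": 0.025, "gripper": 1}, {"dx": 0, "dy": 0, "dz": 0, "rx": 0, "ry": 0, "rz": 0.025, "gripper": 1}, {"dx": 0, "dy": 0, "dz": 0, "rx": 0, "ry": 0, "rz": 0.0, "gripper": 1}]}}

```text
time: 23.02
eef_pos: [556.2, -149.3, 137.3]
orientation: [-3.123, 0.338, -0.0]
wrist_force: [4.0, 2.7, -2.9]
opening: 0.181
grip_force: 33.3
```

```bash
python3 m.py
```

```text
23.125 Mz [np.float64(0.077), np.float64(0.034), np.float64(0.051)] F [ 4.67  2.18 -1.87] yaw [np.float64(-0.2158), np.float64(-0.2152), np.float64(-0.215)] [ 556.14 -149.35  137.27] 33.26158583164215 0.17999876932076977
```

Call:
{"method": "carry_out", "body": {"motion": [{"dx": 0, "dy": 0, "dz": 0, "rx": 0, "ry": 0, "rz": 0.025, "gripper": 1}, {"dx": 0, "dy": 0, "dz": 0, "rx": 0, "ry": 0, "rz": 0.025, "gripper": 1}, {"dx": 0, "dy": 0, "dz": 0, "rx": 0, "ry": 0, "rz": 0.0, "gripper": 1}]}}

```text
time: 23.5
eef_pos: [556.3, -149.1, 137.3]
orientation: [-3.113, 0.415, -0.001]
wrist_force: [5.7, 3.8, -2.0]
opening: 0.186
grip_force: 33.4
```

```bash
python3 m.py
```

```text
23.6 Mz [np.float64(0.071), np.float64(0.117), np.float64(0.071)] F [ 5.91  3.16 -2.  ] yaw [np.float64(-0.2652), np.float64(-0.2649), np.float64(-0.2649)] [ 556.26 -149.17  137.31] 33.422046303749084 0.18174454541643933
```

Call:
{"method": "carry_out", "body": {"motion": [{"dx": 0, "dy": 0, "dz": 0, "rx": 0, "ry": 0, "rz": 0.02, "gripper": 1}, {"dx": 0, "dy": 0, "dz": 0, "rx": 0, "ry": 0, "rz": 0.02, "gripper": 1}, {"dx": 0, "dy": 0, "dz": 0, "rx": 0, "ry": 0, "rz": 0.0, "gripper": 1}]}}

```text
time: 23.98
eef_pos: [556.4, -149.1, 137.4]
orientation: [-3.104, 0.477, -0.001]
wrist_force: [6.4, 4.1, -1.5]
opening: 0.182
grip_force: 33.7
```

```bash
python3 m.py
```

```text
24.075 Mz [np.float64(0.101), np.float64(0.18), np.float64(0.15)] F [ 6.07  4.26 -1.59] yaw [np.float64(-0.3051), np.float64(-0.3048), np.float64(-0.3048)] [ 556.35 -149.06  137.38] 33.72924864292145 0.17837588802559032
```

The torque climbed from 0.05 to about 0.145 N m while the lateral force doubled, so nut a has stopped dead. On to c.

Call:
{"method": "carry_out", "body": {"motion": [{"dx": 0, "dy": 0, "dz": 0, "rx": 0, "ry": 0, "rz": -0.18, "gripper": 1}, {"dx": 0, "dy": 0, "dz": -2.6, "rx": 0, "ry": 0, "rz": 0, "gripper": 1}, {"dx": -1.6, "dy": 0.15, "dz": 0, "rx": 0, "ry": 0, "rz": -0.1125, "gripper": 1}, {"dx": -1.6, "dy": -0.05, "dz": 0, "rx": 0, "ry": 0, "rz": -0.1125, "gripper": 1}, {"dx": -1.6, "dy": -0.2, "dz": 0, "rx": 0, "ry": 0, "rz": -0.1125, "gripper": 1}, {"dx": -1.55, "dy": -0.4, "dz": 0, "rx": 0, "ry": 0, "rz": -0.1125, "gripper": 1}, {"dx": -1.5, "dy": -0.55, "dz": 0, "rx": 0, "ry": 0, "rz": -0.1125, "gripper": 1}, {"dx": -1.45, "dy": -0.75, "dz": 0, "rx": 0, "ry": 0, "rz": -0.1125, "gripper": 1}, {"dx": 0, "dy": 0, "dz": 0, "rx": 0, "ry": 0, "rz": 0, "gripper": 1}, {"dx": 0, "dy": 0, "dz": 0.5, "rx": 0, "ry": 0, "rz": 0, "gripper": 1}]}}

```text
time: 25.32
eef_pos: [460.0, -146.3, 158.5]
orientation: [3.024, 0.849, 0.0]
wrist_force: [-0.4, 0.8, -2.1]
opening: 0.186
grip_force: 33.2
```

```bash
python3 st.py
```

```text
25.325 [ 459.98 -146.28  158.48] yaw 0.5473 F [-0.36  0.81 -2.07] M [ 0.008 -0.033 -0.005] 0.18580733511065453 33.22446405887604 tilt [ 0.0004 -0.0004]
```

Call:
{"method": "carry_out", "body": {"motion": [{"dx": 0, "dy": 0, "dz": 0.7, "rx": 0, "ry": 0, "rz": 0, "gripper": 1}, {"dx": 0, "dy": 0, "dz": 0.7, "rx": 0, "ry": 0, "rz": 0, "gripper": 1}, {"dx": 0, "dy": 0, "dz": 0.7, "rx": 0, "ry": 0, "rz": 0, "gripper": 1}, {"dx": 0, "dy": 0, "dz": 0, "rx": 0, "ry": 0, "rz": 0.12, "gripper": 1}, {"dx": 0, "dy": 0, "dz": 0, "rx": 0, "ry": 0, "rz": 0.12, "gripper": 1}, {"dx": 0, "dy": 0, "dz": 0, "rx": 0, "ry": 0, "rz": 0.12, "gripper": 1}, {"dx": 0, "dy": 0, "dz": 0, "rx": 0, "ry": 0, "rz": 0.1, "gripper": 1}, {"dx": 0, "dy": 0, "dz": 0, "rx": 0, "ry": 0, "rz": 0.06, "gripper": 1}, {"dx": 0, "dy": 0, "dz": 0, "rx": 0, "ry": 0, "rz": 0.03, "gripper": 1}, {"dx": 0, "dy": 0, "dz": 0, "rx": 0, "ry": 0, "rz": 0.02, "gripper": 1}, {"dx": 0, "dy": 0, "dz": 0, "rx": 0, "ry": 0, "rz": 0, "gripper": 1}]}}

```text
time: 26.7
eef_pos: [459.7, -146.1, 137.2]
orientation: [-3.141, 0.031, -0.0]
wrist_force: [3.5, 1.3, -3.3]
opening: 0.179
grip_force: 33.1
```

```bash
python3 m.py
```

```text
26.8 Mz [np.float64(0.106), np.float64(0.092), np.float64(0.053)] F [ 4.11  0.83 -3.48] yaw [np.float64(-0.0199), np.float64(-0.0196), np.float64(-0.0196)] [ 459.7  -146.11  137.22] 33.04595232009888 0.18057810837600347
```

Call:
{"method": "carry_out", "body": {"motion": [{"dx": 0, "dy": 0, "dz": 0, "rx": 0, "ry": 0, "rz": 0.03, "gripper": 1}, {"dx": 0, "dy": 0, "dz": 0, "rx": 0, "ry": 0, "rz": 0.03, "gripper": 1}, {"dx": 0, "dy": 0, "dz": 0, "rx": 0, "ry": 0, "rz": 0.0, "gripper": 1}]}}

```text
time: 27.18
eef_pos: [459.6, -146.1, 137.4]
orientation: [3.139, -0.127, -0.0]
wrist_force: [3.1, 1.2, -2.2]
opening: 0.181
grip_force: 33.2
```

```bash
python3 m.py
```

```text
27.275 Mz [np.float64(0.024), np.float64(0.018), np.float64(0.041)] F [ 3.12  1.06 -2.02] yaw [np.float64(-0.0809), np.float64(-0.0802), np.float64(-0.08)] [ 459.64 -146.11  137.35] 33.169130086898804 0.18002906080385242
```

Call:
{"method": "carry_out", "body": {"motion": [{"dx": 0, "dy": 0, "dz": 0, "rx": 0, "ry": 0, "rz": 0.03, "gripper": 1}, {"dx": 0, "dy": 0, "dz": 0, "rx": 0, "ry": 0, "rz": 0.03, "gripper": 1}, {"dx": 0, "dy": 0, "dz": 0, "rx": 0, "ry": 0, "rz": 0.0, "gripper": 1}]}}

```text
time: 27.65
eef_pos: [459.8, -146.0, 137.4]
orientation: [-3.133, 0.223, -0.001]
wrist_force: [3.9, 3.2, -2.3]
opening: 0.183
grip_force: 33.3
```

```bash
python3 m.py
```

```text
27.75 Mz [np.float64(0.076), np.float64(0.055), np.float64(0.046)] F [ 4.1   2.39 -1.99] yaw [np.float64(-0.1419), np.float64(-0.1414), np.float64(-0.1414)] [ 459.77 -145.97  137.39] 33.33155930042267 0.18301485140347634
```

Call:
{"method": "carry_out", "body": {"motion": [{"dx": 0, "dy": 0, "dz": 0, "rx": 0, "ry": 0, "rz": 0.025, "gripper": 1}, {"dx": 0, "dy": 0, "dz": 0, "rx": 0, "ry": 0, "rz": 0.025, "gripper": 1}, {"dx": 0, "dy": 0, "dz": 0, "rx": 0, "ry": 0, "rz": 0.0, "gripper": 1}]}}

```text
time: 28.12
eef_pos: [459.9, -145.7, 137.4]
orientation: [-3.126, 0.3, -0.001]
wrist_force: [6.3, 3.6, -1.8]
opening: 0.178
grip_force: 33.5
```

```bash
python3 m.py
```

```text
28.225 Mz [np.float64(0.096), np.float64(0.081), np.float64(0.164)] F [ 6.46  4.42 -2.23] yaw [np.float64(-0.1916), np.float64(-0.1913), np.float64(-0.1913)] [ 459.94 -145.74  137.42] 33.53077411651611 0.1811188789726501
```

Call:
{"method": "carry_out", "body": {"motion": [{"dx": 0, "dy": 0, "dz": 0, "rx": 0, "ry": 0, "rz": 0.02, "gripper": 1}, {"dx": 0, "dy": 0, "dz": 0, "rx": 0, "ry": 0, "rz": 0, "gripper": 1}, {"dx": 0, "dy": 0, "dz": 0, "rx": 0, "ry": 0, "rz": -0.18, "gripper": 1}, {"dx": 0, "dy": 0, "dz": -2.6, "rx": 0, "ry": 0, "rz": 0, "gripper": 1}, {"dx": 0.95, "dy": -0.95, "dz": 0, "rx": 0, "ry": 0, "rz": -0.146, "gripper": 1}, {"dx": 1.1, "dy": -0.8, "dz": 0, "rx": 0, "ry": 0, "rz": -0.146, "gripper": 1}, {"dx": 1.2, "dy": -0.65, "dz": 0, "rx": 0, "ry": 0, "rz": -0.146, "gripper": 1}, {"dx": 1.3, "dy": -0.45, "dz": 0, "rx": 0, "ry": 0, "rz": -0.146, "gripper": 1}, {"dx": 1.35, "dy": -0.25, "dz": 0, "rx": 0, "ry": 0, "rz": -0.146, "gripper": 1}, {"dx": 0, "dy": 0, "dz": 0, "rx": 0, "ry": 0, "rz": 0, "gripper": 1}, {"dx": 0, "dy": 0, "dz": 0.5, "rx": 0, "ry": 0, "rz": 0, "gripper": 1}]}}

```text
time: 29.6
eef_pos: [509.4, -100.1, 158.3]
orientation: [2.953, 1.071, -0.0]
wrist_force: [1.1, 0.0, -1.1]
opening: 0.175
grip_force: 33.2
```

```bash
python3 st.py
```

```text
29.6 [ 509.4  -100.1   158.29] yaw 0.6960 F [ 1.07  0.02 -1.12] M [-0.037  0.016 -0.029] 0.1746157517746698 33.2398384809494 tilt [-0.0001 -0.0004]
```

Call:
{"method": "carry_out", "body": {"motion": [{"dx": 0.08, "dy": -0.05, "dz": 0.7, "rx": 0, "ry": 0, "rz": 0, "gripper": 1}, {"dx": 0, "dy": 0, "dz": 0.7, "rx": 0, "ry": 0, "rz": 0, "gripper": 1}, {"dx": 0, "dy": 0, "dz": 0.7, "rx": 0, "ry": 0, "rz": 0, "gripper": 1}, {"dx": 0, "dy": 0, "dz": 0, "rx": 0, "ry": 0, "rz": 0.15, "gripper": 1}, {"dx": 0, "dy": 0, "dz": 0, "rx": 0, "ry": 0, "rz": 0.15, "gripper": 1}, {"dx": 0, "dy": 0, "dz": 0, "rx": 0, "ry": 0, "rz": 0.15, "gripper": 1}, {"dx": 0, "dy": 0, "dz": 0, "rx": 0, "ry": 0, "rz": 0.12, "gripper": 1}, {"dx": 0, "dy": 0, "dz": 0, "rx": 0, "ry": 0, "rz": 0.08, "gripper": 1}, {"dx": 0, "dy": 0, "dz": 0, "rx": 0, "ry": 0, "rz": 0.04, "gripper": 1}, {"dx": 0, "dy": 0, "dz": 0, "rx": 0, "ry": 0, "rz": 0.03, "gripper": 1}, {"dx": 0, "dy": 0, "dz": 0, "rx": 0, "ry": 0, "rz": 0, "gripper": 1}]}}

```text
time: 30.98
eef_pos: [510.0, -98.9, 137.2]
orientation: [-3.141, 0.032, -0.0]
wrist_force: [3.8, -0.3, -2.6]
opening: 0.182
grip_force: 33.1
```

```bash
python3 m.py
```

```text
31.075 Mz [np.float64(0.069), np.float64(-0.006), np.float64(0.034)] F [ 3.81 -0.2  -3.5 ] yaw [np.float64(-0.0202), np.float64(-0.0197), np.float64(-0.0196)] [510.   -98.87 137.18] 33.06853115558624 0.18173578363725595
```

Call:
{"method": "carry_out", "body": {"motion": [{"dx": 0, "dy": 0, "dz": 0, "rx": 0, "ry": 0, "rz": 0.03, "gripper": 1}, {"dx": 0, "dy": 0, "dz": 0, "rx": 0, "ry": 0, "rz": 0.03, "gripper": 1}, {"dx": 0, "dy": 0, "dz": 0, "rx": 0, "ry": 0, "rz": 0.0, "gripper": 1}]}}

```text
time: 31.45
eef_pos: [510.0, -98.8, 137.3]
orientation: [-3.139, 0.127, -0.0]
wrist_force: [4.7, 0.8, -4.0]
opening: 0.18
grip_force: 33.0
```

```bash
python3 m.py
```

```text
31.55 Mz [np.float64(0.091), np.float64(0.091), np.float64(0.068)] F [ 4.08  0.43 -3.61] yaw [np.float64(-0.0809), np.float64(-0.0802), np.float64(-0.08)] [509.98 -98.84 137.32] 33.04456293582916 0.18239319458393355
```

Call:
{"method": "carry_out", "body": {"motion": [{"dx": 0, "dy": 0, "dz": 0, "rx": 0, "ry": 0, "rz": 0.03, "gripper": 1}, {"dx": 0, "dy": 0, "dz": 0, "rx": 0, "ry": 0, "rz": 0.03, "gripper": 1}, {"dx": 0, "dy": 0, "dz": 0, "rx": 0, "ry": 0, "rz": 0.0, "gripper": 1}]}}

```text
time: 31.92
eef_pos: [510.0, -98.8, 137.4]
orientation: [-3.134, 0.221, -0.0]
wrist_force: [5.0, 1.4, -1.5]
opening: 0.176
grip_force: 33.4
```

```bash
python3 m.py
```

```text
32.025 Mz [np.float64(0.32), np.float64(0.335), np.float64(0.354)] F [ 4.95  1.21 -1.96] yaw [np.float64(-0.1407), np.float64(-0.1401), np.float64(-0.1399)] [510.01 -98.81 137.38] 33.42668831348419 0.18508888642405436
```

Nut b has stopped dead (0.34 N m, under the limit). Next is d, with finer steps.

Call:
{"method": "carry_out", "body": {"motion": [{"dx": 0, "dy": 0, "dz": 0, "rx": 0, "ry": 0, "rz": -0.18, "gripper": 1}, {"dx": 0, "dy": 0, "dz": -2.6, "rx": 0, "ry": 0, "rz": 0, "gripper": 1}, {"dx": -0.15, "dy": 1.6, "dz": 0, "rx": 0, "ry": 0, "rz": -0.088, "gripper": 1}, {"dx": -0.25, "dy": 1.6, "dz": 0, "rx": 0, "ry": 0, "rz": -0.088, "gripper": 1}, {"dx": -0.4, "dy": 1.6, "dz": 0, "rx": 0, "ry": 0, "rz": -0.088, "gripper": 1}, {"dx": -0.55, "dy": 1.55, "dz": 0, "rx": 0, "ry": 0, "rz": -0.088, "gripper": 1}, {"dx": -0.7, "dy": 1.5, "dz": 0, "rx": 0, "ry": 0, "rz": -0.088, "gripper": 1}, {"dx": -0.8, "dy": 1.4, "dz": 0, "rx": 0, "ry": 0, "rz": -0.088, "gripper": 1}, {"dx": 0, "dy": 0, "dz": 0, "rx": 0, "ry": 0, "rz": 0, "gripper": 1}, {"dx": 0, "dy": 0, "dz": 0.5, "rx": 0, "ry": 0, "rz": 0, "gripper": 1}]}}

```text
time: 33.28
eef_pos: [506.1, -196.4, 158.3]
orientation: [-3.017, -0.877, 0.0]
wrist_force: [-0.1, 0.6, -1.7]
opening: 0.18
grip_force: 33.2
```

```bash
python3 st.py
```

```text
33.275 [ 506.08 -196.35  158.26] yaw 0.5658 F [-0.07  0.6  -1.68] M [ 0.005  0.036 -0.032] 0.18029214628184875 33.24669063091278 tilt [-0.0002  0.0001]
```

Call:
{"method": "carry_out", "body": {"motion": [{"dx": 0, "dy": 0, "dz": 0.7, "rx": 0, "ry": 0, "rz": 0, "gripper": 1}, {"dx": 0, "dy": 0, "dz": 0.7, "rx": 0, "ry": 0, "rz": 0, "gripper": 1}, {"dx": 0, "dy": 0, "dz": 0.7, "rx": 0, "ry": 0, "rz": 0, "gripper": 1}, {"dx": 0, "dy": 0, "dz": 0, "rx": 0, "ry": 0, "rz": 0.13, "gripper": 1}, {"dx": 0, "dy": 0, "dz": 0, "rx": 0, "ry": 0, "rz": 0.13, "gripper": 1}, {"dx": 0, "dy": 0, "dz": 0, "rx": 0, "ry": 0, "rz": 0.13, "gripper": 1}, {"dx": 0, "dy": 0, "dz": 0, "rx": 0, "ry": 0, "rz": 0.1, "gripper": 1}, {"dx": 0, "dy": 0, "dz": 0, "rx": 0, "ry": 0, "rz": 0.05, "gripper": 1}, {"dx": 0, "dy": 0, "dz": 0, "rx": 0, "ry": 0, "rz": 0.03, "gripper": 1}, {"dx": 0, "dy": 0, "dz": 0, "rx": 0, "ry": 0, "rz": 0, "gripper": 1}]}}

```text
time: 34.52
eef_pos: [506.4, -195.9, 136.9]
orientation: [-3.14, 0.004, -0.0]
wrist_force: [1.5, 4.9, -1.8]
opening: 0.178
grip_force: 33.4
```

```bash
python3 m.py
```

```text
34.625 Mz [np.float64(0.06), np.float64(0.069), np.float64(-0.003)] F [ 1.77  4.53 -2.04] yaw [np.float64(-0.0025), np.float64(-0.0021), np.float64(-0.002)] [ 506.38 -195.97  136.89] 33.36423218250275 0.18262666354185203
```

Call:
{"method": "carry_out", "body": {"motion": [{"dx": 0, "dy": 0, "dz": 0, "rx": 0, "ry": 0, "rz": 0.02, "gripper": 1}, {"dx": 0, "dy": 0, "dz": 0, "rx": 0, "ry": 0, "rz": 0.02, "gripper": 1}, {"dx": 0, "dy": 0, "dz": 0, "rx": 0, "ry": 0, "rz": 0.0, "gripper": 1}]}}

```text
time: 35.0
eef_pos: [506.4, -195.9, 136.9]
orientation: [-3.139, 0.066, -0.0]
wrist_force: [1.6, 5.8, -1.8]
opening: 0.182
grip_force: 33.4
```

```bash
python3 m.py
```

```text
35.1 Mz [np.float64(0.033), np.float64(0.028), np.float64(0.083)] F [ 2.15  5.12 -2.08] yaw [np.float64(-0.0423), np.float64(-0.042), np.float64(-0.042)] [ 506.39 -195.9   136.86] 33.382213711738586 0.18340560969006756
```

Call:
{"method": "carry_out", "body": {"motion": [{"dx": 0, "dy": 0, "dz": 0, "rx": 0, "ry": 0, "rz": 0.02, "gripper": 1}, {"dx": 0, "dy": 0, "dz": 0, "rx": 0, "ry": 0, "rz": 0.02, "gripper": 1}, {"dx": 0, "dy": 0, "dz": 0, "rx": 0, "ry": 0, "rz": 0.0, "gripper": 1}]}}

```text
time: 35.48
eef_pos: [506.4, -195.9, 136.9]
orientation: [-3.137, 0.129, -0.0]
wrist_force: [2.3, 5.3, -1.6]
opening: 0.18
grip_force: 33.4
```

```bash
python3 m.py
```

```text
35.575 Mz [np.float64(0.047), np.float64(0.085), np.float64(-0.028)] F [ 1.95  5.18 -1.68] yaw [np.float64(-0.0823), np.float64(-0.0821), np.float64(-0.082)] [ 506.37 -195.86  136.85] 33.42976927757263 0.1784968749256798
```

Still turning freely; I'll continue.

Call:
{"method": "carry_out", "body": {"motion": [{"dx": 0, "dy": 0, "dz": 0, "rx": 0, "ry": 0, "rz": 0.02, "gripper": 1}, {"dx": 0, "dy": 0, "dz": 0, "rx": 0, "ry": 0, "rz": 0.025, "gripper": 1}, {"dx": 0, "dy": 0, "dz": 0, "rx": 0, "ry": 0, "rz": 0.0, "gripper": 1}]}}

```text
time: 35.95
eef_pos: [506.4, -195.8, 136.9]
orientation: [-3.133, 0.2, -0.0]
wrist_force: [1.7, 6.5, -2.4]
opening: 0.181
grip_force: 33.7
```

```bash
python3 m.py
```

```text
36.05 Mz [np.float64(0.119), np.float64(0.092), np.float64(0.114)] F [ 1.76  6.41 -1.43] yaw [np.float64(-0.1273), np.float64(-0.127), np.float64(-0.127)] [ 506.36 -195.77  136.85] 33.66075575351715 0.17881525655290242
```

Call:
{"method": "carry_out", "body": {"motion": [{"dx": 0, "dy": 0, "dz": 0, "rx": 0, "ry": 0, "rz": 0.02, "gripper": 1}, {"dx": 0, "dy": 0, "dz": 0, "rx": 0, "ry": 0, "rz": 0.0, "gripper": 1}]}}

```text
time: 36.3
eef_pos: [506.4, -195.7, 136.9]
orientation: [-3.131, 0.231, -0.0]
wrist_force: [1.6, 6.7, -1.9]
opening: 0.184
grip_force: 33.8
```

```bash
python3 m.py
```

```text
36.4 Mz [np.float64(0.161), np.float64(0.1), np.float64(0.124)] F [ 1.95  6.94 -2.04] yaw [np.float64(-0.1471), np.float64(-0.1468), np.float64(-0.1468)] [ 506.4  -195.68  136.85] 33.81174981594086 0.18125571160072398
```

Call:
{"method": "carry_out", "body": {"motion": [{"dx": 0, "dy": 0, "dz": 0, "rx": 0, "ry": 0, "rz": 0.025, "gripper": 1}, {"dx": 0, "dy": 0, "dz": 0, "rx": 0, "ry": 0, "rz": 0.0, "gripper": 1}]}}

```text
time: 36.65
eef_pos: [506.5, -195.6, 136.9]
orientation: [-3.128, 0.27, -0.001]
wrist_force: [2.3, 7.9, -1.2]
opening: 0.179
grip_force: 33.9
```

```bash
python3 m.py; python3 -c "
from h import *
s,p,y=state();plan([571,141.5,170],0,9,[p[0],p[1],170],y+.17)"
```

```text
36.75 Mz [np.float64(0.146), np.float64(0.11), np.float64(0.124)] F [ 2.86  7.55 -1.69] yaw [np.float64(-0.1722), np.float64(-0.1719), np.float64(-0.1718)] [ 506.51 -195.59  136.89] 33.93685609102249 0.1825046965170496
{"dx":0.71,"dy":-3.75,"dz":-0.00,"rz":-0.000},
{"dx":0.71,"dy":-3.75,"dz":-0.00,"rz":-0.000},
{"dx":0.71,"dy":-3.75,"dz":-0.00,"rz":-0.000},
{"dx":0.71,"dy":-3.75,"dz":-0.00,"rz":-0.000},
{"dx":0.71,"dy":-3.75,"dz":-0.00,"rz":-0.000},
{"dx":0.71,"dy":-3.75,"dz":-0.00,"rz":-0.000},
{"dx":0.71,"dy":-3.75,"dz":-0.00,"rz":-0.000},
{"dx":0.72,"dy":-3.75,"dz":-0.00,"rz":-0.000},
{"dx":0.72,"dy":-3.75,"dz":-0.00,"rz":-0.000},
```

Call:
{"method": "carry_out", "body": {"motion": [{"dx": 0, "dy": 0, "dz": 0, "rx": 0, "ry": 0, "rz": 0.03, "gripper": 1}, {"dx": 0, "dy": 0, "dz": 0, "rx": 0, "ry": 0, "rz": 0.0, "gripper": 1}]}}

```text
time: 37.0
eef_pos: [506.5, -195.5, 136.9]
orientation: [-3.123, 0.317, -0.001]
wrist_force: [3.3, 7.8, -1.5]
opening: 0.182
grip_force: 34.3
```

```bash
python3 m.py
```

```text
37.1 Mz [np.float64(0.278), np.float64(0.275), np.float64(0.207)] F [ 3.25  8.02 -1.72] yaw [np.float64(-0.202), np.float64(-0.2017), np.float64(-0.2016)] [ 506.55 -195.5   136.9 ] 34.2624494433403 0.1832687626106338
```

Nut d is firm too (0.25 N m). I'll check the nut angles from above before returning the key.

Call:
{"method": "carry_out", "body": {"motion": [{"dx": 0, "dy": 0, "dz": 0, "rx": 0, "ry": 0, "rz": -0.18, "gripper": 1}, {"dx": 0, "dy": 0, "dz": -2.6, "rx": 0, "ry": 0, "rz": 0, "gripper": 1}, {"dx": -2.6, "dy": -1.6, "dz": -1.9, "rx": 0, "ry": 0, "rz": 0, "gripper": 1}, {"dx": -2.6, "dy": -1.6, "dz": -1.9, "rx": 0, "ry": 0, "rz": 0, "gripper": 1}, {"dx": -2.6, "dy": -1.6, "dz": -1.9, "rx": 0, "ry": 0, "rz": 0, "gripper": 1}, {"dx": 0, "dy": 0, "dz": 0, "rx": 0, "ry": 0, "rz": 0, "gripper": 1}, {"dx": 0, "dy": 0, "dz": 0, "rx": 0, "ry": 0, "rz": 0, "gripper": 1}]}}

```text
time: 37.98
eef_pos: [429.4, -147.0, 219.8]
orientation: [3.141, -0.035, -0.0]
wrist_force: [-0.2, -0.2, -1.8]
opening: 0.179
grip_force: 33.3
```

```bash
cat > n.py <<'E'
from h import *
p=capture('wrist');np.savez('w7.npz',**{k:np.array(v) for k,v in p.items()})
print(state()[1:])
N=dict(a=(557.8,-149.2),b=(511.5,-99.2),c=(461.4,-145.7),d=(508,-195.7));T=[]
for n,c in N.items():
    # rectified top view of plane z=90: 0.15 mm/px, up=+x, right=-y
    g=np.linspace(-18,18,300);U=np.zeros((300,300),np.float32);V=U.copy()
    for i,a in enumerate(g):
        for j,b in enumerate(g):
            U[i,j],V[i,j]=proj(p,[c[0]-a,c[1]-b,90],True)
    T.append(cv2.remap(p['frame'],U,V,cv2.INTER_CUBIC))
im=np.vstack([np.hstack(T[:2]),np.hstack(T[2:])]);cv2.imwrite('pics/nuts.png',im[:,:,::-1])
E
python3 n.py
```

```text
(array([ 429.4800565 , -147.09491366,  219.49403427]), np.float64(-0.022313813410777164))
```

View pics/nuts.png

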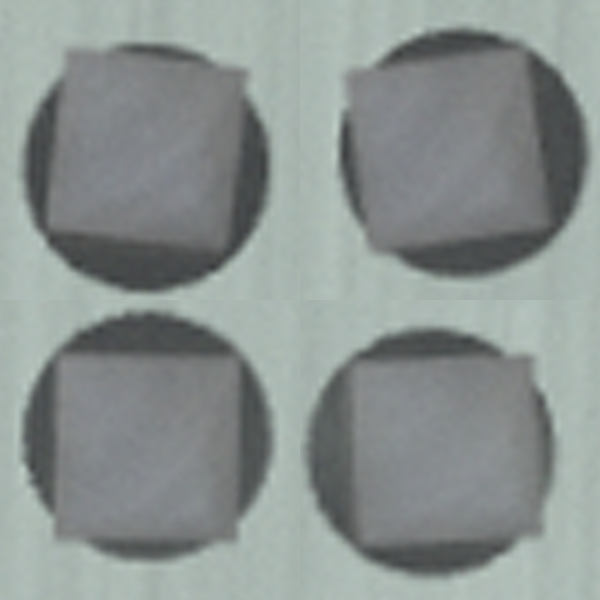

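In the top-down crops, b (about -9°) and d (about -3°) lag behind the key, so both had stopped. Nuts a (+7°) and c (0°) match the key's follow angle, so they may not be fully home. I'll re-check a and then c.

Call:
{"method": "carry_out", "body": {"motion": [{"dx": 3.2, "dy": 0, "dz": 1.4, "rx": 0, "ry": 0, "rz": 0.025, "gripper": 1}, {"dx": 3.2, "dy": -0.1, "dz": 1.4, "rx": 0, "ry": 0, "rz": 0.025, "gripper": 1}, {"dx": 3.2, "dy": -0.2, "dz": 1.4, "rx": 0, "ry": 0, "rz": 0.025, "gripper": 1}, {"dx": 3.15, "dy": -0.25, "dz": 1.4, "rx": 0, "ry": 0, "rz": 0.025, "gripper": 1}, {"dx": 0, "dy": 0, "dz": 0, "rx": 0, "ry": 0, "rz": 0, "gripper": 1}, {"dx": 0, "dy": 0, "dz": 0.5, "rx": 0, "ry": 0, "rz": 0, "gripper": 1}, {"dx": 0, "dy": 0, "dz": 0.7, "rx": 0, "ry": 0, "rz": 0, "gripper": 1}, {"dx": 0, "dy": 0, "dz": 0.7, "rx": 0, "ry": 0, "rz": 0, "gripper": 1}, {"dx": 0, "dy": 0, "dz": 0.7, "rx": 0, "ry": 0, "rz": 0, "gripper": 1}, {"dx": 0, "dy": 0, "dz": 0, "rx": 0, "ry": 0, "rz": 0.09, "gripper": 1}, {"dx": 0, "dy": 0, "dz": 0, "rx": 0, "ry": 0, "rz": 0.09, "gripper": 1}, {"dx": 0, "dy": 0, "dz": 0, "rx": 0, "ry": 0, "rz": 0, "gripper": 1}]}}

```text
time: 39.52
eef_pos: [556.7, -148.8, 138.0]
orientation: [-3.105, 0.472, 0.001]
wrist_force: [0.6, 3.1, -2.5]
opening: 0.183
grip_force: 33.2
```

```bash
python3 m.py
```

```text
39.625 Mz [np.float64(0.116), np.float64(-0.002), np.float64(0.059)] F [ 0.35  3.01 -2.55] yaw [np.float64(-0.3016), np.float64(-0.3001), np.float64(-0.3)] [ 556.78 -148.83  138.05] 33.102850914001465 0.1817888844691177
```

Call:
{"method": "carry_out", "body": {"motion": [{"dx": 0, "dy": 0, "dz": 0, "rx": 0, "ry": 0, "rz": 0.02, "gripper": 1}, {"dx": 0, "dy": 0, "dz": 0, "rx": 0, "ry": 0, "rz": 0.025, "gripper": 1}, {"dx": 0, "dy": 0, "dz": 0, "rx": 0, "ry": 0, "rz": 0.0, "gripper": 1}]}}

```text
time: 40.0
eef_pos: [556.9, -148.7, 138.2]
orientation: [-3.094, 0.543, 0.0]
wrist_force: [-0.2, 6.0, -2.8]
opening: 0.18
grip_force: 33.4
```

```bash
python3 m.py
```

```text
40.1 Mz [np.float64(0.088), np.float64(0.065), np.float64(0.107)] F [-0.53  6.1  -2.56] yaw [np.float64(-0.3476), np.float64(-0.3473), np.float64(-0.3473)] [ 556.88 -148.7   138.21] 33.38748872280121 0.18018194842660132
```

Call:
{"method": "carry_out", "body": {"motion": [{"dx": 0, "dy": 0, "dz": 0, "rx": 0, "ry": 0, "rz": 0.03, "gripper": 1}, {"dx": 0, "dy": 0, "dz": 0, "rx": 0, "ry": 0, "rz": 0.0, "gripper": 1}]}}

```text
time: 40.35
eef_pos: [556.9, -148.6, 138.3]
orientation: [-3.085, 0.589, 0.0]
wrist_force: [-0.5, 5.9, -2.1]
opening: 0.181
grip_force: 33.5
```

```bash
python3 m.py
```

```text
40.45 Mz [np.float64(0.281), np.float64(0.228), np.float64(0.169)] F [-0.45  6.5  -2.27] yaw [np.float64(-0.3775), np.float64(-0.3772), np.float64(-0.3771)] [ 556.89 -148.63  138.21] 33.538252115249634 0.182935504437731
```

Nut a is clearly stopped (0.23 N m). Now c.

Call:
{"method": "carry_out", "body": {"motion": [{"dx": 0, "dy": 0, "dz": 0, "rx": 0, "ry": 0, "rz": -0.17, "gripper": 1}, {"dx": 0, "dy": 0, "dz": -2.6, "rx": 0, "ry": 0, "rz": 0, "gripper": 1}, {"dx": -2.4, "dy": 0.4, "dz": 0, "rx": 0, "ry": 0, "rz": -0.05, "gripper": 1}, {"dx": -2.4, "dy": 0.3, "dz": 0, "rx": 0, "ry": 0, "rz": -0.05, "gripper": 1}, {"dx": -2.4, "dy": 0.15, "dz": 0, "rx": 0, "ry": 0, "rz": -0.05, "gripper": 1}, {"dx": -2.4, "dy": 0.05, "dz": 0, "rx": 0, "ry": 0, "rz": -0.05, "gripper": 1}, {"dx": 0, "dy": 0, "dz": 0, "rx": 0, "ry": 0, "rz": 0, "gripper": 1}, {"dx": 0, "dy": 0, "dz": 0.6, "rx": 0, "ry": 0, "rz": 0, "gripper": 1}, {"dx": 0, "dy": 0, "dz": 0.7, "rx": 0, "ry": 0, "rz": 0, "gripper": 1}, {"dx": 0, "dy": 0, "dz": 0.7, "rx": 0, "ry": 0, "rz": 0, "gripper": 1}, {"dx": 0, "dy": 0, "dz": 0.7, "rx": 0, "ry": 0, "rz": 0.02, "gripper": 1}, {"dx": 0, "dy": 0, "dz": 0, "rx": 0, "ry": 0, "rz": 0.18, "gripper": 1}]}}

```text
time: 41.95
eef_pos: [460.3, -145.1, 136.2]
orientation: [-3.124, 0.331, 0.002]
wrist_force: [2.8, 1.4, -2.6]
opening: 0.182
grip_force: 33.1
```

```bash
python3 m.py
```

```text
42.05 Mz [np.float64(0.036), np.float64(0.008), np.float64(0.051)] F [ 2.15  1.2  -2.34] yaw [np.float64(-0.2113), np.float64(-0.2231), np.float64(-0.2106)] [ 460.54 -145.1   136.79] 33.16231906414032 0.18611865178070128
```

Call:
{"method": "carry_out", "body": {"motion": [{"dx": 0, "dy": 0, "dz": 0, "rx": 0, "ry": 0, "rz": 0.02, "gripper": 1}, {"dx": 0, "dy": 0, "dz": 0, "rx": 0, "ry": 0, "rz": 0.02, "gripper": 1}, {"dx": 0, "dy": 0, "dz": 0, "rx": 0, "ry": 0, "rz": 0.0, "gripper": 1}]}}

```text
time: 42.42
eef_pos: [460.5, -145.1, 137.3]
orientation: [-3.117, 0.386, -0.0]
wrist_force: [2.2, 4.2, -4.2]
opening: 0.18
grip_force: 33.1
```

```bash
python3 m.py
```

```text
42.525 Mz [np.float64(0.133), np.float64(0.072), np.float64(0.139)] F [ 2.3   4.04 -4.34] yaw [np.float64(-0.2464), np.float64(-0.2462), np.float64(-0.2463)] [ 460.48 -145.14  137.26] 33.08992087841034 0.18604818923253014
```

Call:
{"method": "carry_out", "body": {"motion": [{"dx": 0, "dy": 0, "dz": 0, "rx": 0, "ry": 0, "rz": 0.03, "gripper": 1}, {"dx": 0, "dy": 0, "dz": 0, "rx": 0, "ry": 0, "rz": 0.0, "gripper": 1}]}}

```text
time: 42.78
eef_pos: [460.5, -145.1, 137.3]
orientation: [-3.111, 0.435, -0.0]
wrist_force: [3.2, 5.1, -2.9]
opening: 0.184
grip_force: 33.4
```

```bash
python3 m.py; python3 -c "
from h import *
s,p,y=state();plan([571,141.8,170],0.0,7,[p[0],p[1],163],-0.106)"
```

```text
42.875 Mz [np.float64(0.274), np.float64(0.23), np.float64(0.356)] F [ 2.83  4.85 -3.02] yaw [np.float64(-0.2779), np.float64(-0.2776), np.float64(-0.2775)] [ 460.49 -145.14  137.34] 33.395732045173645 0.18053846889798977
{"dx":1.14,"dy":-4.24,"dz":-0.10,"rz":-0.015},
{"dx":1.20,"dy":-4.23,"dz":-0.10,"rz":-0.015},
{"dx":1.26,"dy":-4.21,"dz":-0.10,"rz":-0.015},
{"dx":1.33,"dy":-4.19,"dz":-0.10,"rz":-0.015},
{"dx":1.39,"dy":-4.17,"dz":-0.10,"rz":-0.015},
{"dx":1.45,"dy":-4.15,"dz":-0.10,"rz":-0.015},
{"dx":1.52,"dy":-4.12,"dz":-0.10,"rz":-0.015},
```

Call:
{"method": "carry_out", "body": {"motion": [{"dx": 0, "dy": 0, "dz": 0, "rx": 0, "ry": 0, "rz": -0.17, "gripper": 1}, {"dx": 0, "dy": 0, "dz": -3.0, "rx": 0, "ry": 0, "rz": 0, "gripper": 1}, {"dx": 1.1, "dy": -4.25, "dz": -0.1, "rx": 0, "ry": 0, "rz": -0.015, "gripper": 1}, {"dx": 1.2, "dy": -4.2, "dz": -0.1, "rx": 0, "ry": 0, "rz": -0.015, "gripper": 1}, {"dx": 1.25, "dy": -4.2, "dz": -0.1, "rx": 0, "ry": 0, "rz": -0.015, "gripper": 1}, {"dx": 1.35, "dy": -4.2, "dz": -0.1, "rx": 0, "ry": 0, "rz": -0.015, "gripper": 1}, {"dx": 1.4, "dy": -4.15, "dz": -0.1, "rx": 0, "ry": 0, "rz": -0.015, "gripper": 1}, {"dx": 1.45, "dy": -4.15, "dz": -0.1, "rx": 0, "ry": 0, "rz": -0.015, "gripper": 1}, {"dx": 1.45, "dy": -4.15, "dz": 0, "rx": 0, "ry": 0, "rz": -0.015, "gripper": 1}, {"dx": 0, "dy": 0, "dz": 0, "rx": 0, "ry": 0, "rz": 0, "gripper": 1}, {"dx": 0, "dy": 0, "dz": 0, "rx": 0, "ry": 0, "rz": 0, "gripper": 1}]}}

```text
time: 44.25
eef_pos: [570.4, 141.1, 173.2]
orientation: [3.141, -0.004, -0.0]
wrist_force: [0.5, 0.3, -1.8]
opening: 0.179
grip_force: 33.2
```

```bash
python3 st.py
```

```text
44.25 [570.4  141.1  173.21] yaw -0.0024 F [ 0.48  0.26 -1.8 ] M [-0.005  0.005  0.036] 0.17880557576021164 33.235251903533936 tilt [-0.0003 -0.0008]
```

Call:
{"method": "carry_out", "body": {"motion": [{"dx": 0, "dy": -0.05, "dz": 3.5, "rx": 0, "ry": 0, "rz": 0, "gripper": 1}, {"dx": 0, "dy": 0, "dz": 3.5, "rx": 0, "ry": 0, "rz": 0, "gripper": 1}, {"dx": 0, "dy": 0, "dz": 1.5, "rx": 0, "ry": 0, "rz": 0, "gripper": 1}, {"dx": 0, "dy": 0, "dz": 1.2, "rx": 0, "ry": 0, "rz": 0, "gripper": 1}, {"dx": 0, "dy": 0, "dz": 0.6, "rx": 0, "ry": 0, "rz": 0, "gripper": 1}, {"dx": 0, "dy": 0, "dz": 0.3, "rx": 0, "ry": 0, "rz": 0, "gripper": 1}, {"dx": 0, "dy": 0, "dz": 0.15, "rx": 0, "ry": 0, "rz": 0, "gripper": 1}, {"dx": 0, "dy": 0, "dz": 0, "rx": 0, "ry": 0, "rz": 0, "gripper": 1}]}}

```text
time: 45.25
eef_pos: [570.6, 142.1, 66.1]
orientation: [-3.142, 0.003, -0.001]
wrist_force: [-1.0, 0.2, -1.5]
opening: 0.18
grip_force: 33.2
```

```bash
python3 st.py
```

```text
45.25 [570.65 142.12  66.15] yaw -0.0021 F [-0.98  0.16 -1.45] M [ 0.077  0.01  -0.007] 0.17994836982643558 33.173773884773254 tilt [0.0004 0.0001]
```

Call:
{"method": "carry_out", "body": {"motion": [{"dx": 0, "dy": 0, "dz": 0.1, "rx": 0, "ry": 0, "rz": 0, "gripper": 1}, {"dx": 0, "dy": 0, "dz": 0.07, "rx": 0, "ry": 0, "rz": 0, "gripper": 1}, {"dx": 0, "dy": 0, "dz": 0, "rx": 0, "ry": 0, "rz": 0, "gripper": 0.5}, {"dx": 0, "dy": 0, "dz": 0, "rx": 0, "ry": 0, "rz": 0, "gripper": 0.2}, {"dx": 0, "dy": 0, "dz": 0, "rx": 0, "ry": 0, "rz": 0, "gripper": -0.2}, {"dx": 0, "dy": 0, "dz": 0, "rx": 0, "ry": 0, "rz": 0, "gripper": -0.5}, {"dx": 0, "dy": 0, "dz": -2, "rx": 0, "ry": 0, "rz": 0, "gripper": -0.7}, {"dx": 0, "dy": 0, "dz": -4, "rx": 0, "ry": 0, "rz": 0, "gripper": -0.7}, {"dx": 0, "dy": 0, "dz": -5, "rx": 0, "ry": 0, "rz": 0, "gripper": -0.7}, {"dx": 0, "dy": 0, "dz": -3, "rx": 0, "ry": 0, "rz": 0, "gripper": -0.7}, {"dx": 0, "dy": 0, "dz": 0, "rx": 0, "ry": 0, "rz": 0, "gripper": -0.7}]}}

```text
time: 46.62
eef_pos: [571.4, 142.3, 208.5]
orientation: [-3.14, 0.003, -0.008]
wrist_force: [0.5, -0.3, 0.0]
opening: 0.85
grip_force: 0.0
```

```bash
python3 st.py; python3 -c "
from h import *
for cam in('scene','side'):
    p=capture(cam)
    for n in ['key_grip','key_mouth','cup','cast','jar']:
        for r in place_of(p,n)[:3]: print(cam,n,round(r['confidence'],2),world(p,r['centre']).round(1))
"
```

```text
46.625 [571.37 142.26 208.48] yaw -0.0022 F [ 0.47 -0.3   0.01] M [ 0.065 -0.043 -0.009] 0.8496080387075379 0.0 tilt [0.0053 0.0011]
scene key_grip 0.96 [624.6 259.9  72.6]
scene key_grip 0.87 [573.6 141.   81. ]
scene key_mouth 0.91 [623.7 264.2  -3.5]
scene key_mouth 0.87 [575.7 142.7   7.8]
scene cup 0.69 [731.4  -1.8  -4.5]
scene cast 0.89 [ 4.132e+02  3.000e-01 -3.400e+00]
scene jar 0.81 [782.7 153.9  -0. ]
side key_grip 0.96 [575.5 141.1  84.9]
side key_grip 0.71 [623.5 263.   74.6]
side key_mouth 0.75 [624.7 267.9  -2.6]
side key_mouth 0.71 [575.4 142.2   6.7]
side key_mouth 0.45 [729.2   2.4   1.8]
side cup 0.57 [728.    2.7   1.2]
side cast 0.89 [413.    5.9   0.5]
side jar 0.66 [7.761e+02 1.555e+02 4.000e-01]
```

The key stands upright in the stand (grip at z≈82, mouth at z≈7, directly below), and the cup, cast and jar have not moved.

```bash
python3 -c "
from workcell import *
print(sign_off())"
```

```text
the job is handed in; nothing more can be done
None
```

The job is handed in: all four nuts got their eighth turn and were then turned to a dead stop (readings up to about 0.35 N m, under the 0.5 N m limit), with a and c needing a second visit after d, outside the cross order, to be sure they were home. The key is upright in its stand and released, with the cup, cast and jar unmoved.

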